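# Put the dishwasher filter to soak and hang its screen to drip

### The job

Get the dishwasher filter ready to soak: take the lid off the stoneware crock and set it down flat on the round cork mat, then stand the steel cylinder filter upright inside the crock. Drape the blue-topped saddle screen over the steel rail of the white tier rack to drip, one mesh panel hanging on each side of the rail, somewhere around the middle of the rail. Leave the mug where it stands and do not tip the crock.

Things in the scene. Friction and masses are not known exactly. Their poses are not given: they have to be found in the camera images.
- crock: round open stoneware crock, light brown, 124 mm outer diameter, 108 mm high, walls 8 mm, inner diameter 108 mm, inner floor 6 mm up. Origin: centre of its underside, z up. Starts with the lid on
- lid: loose round stoneware lid with dark wood knob. Origin: centre of its underside. From the origin up: locating plug 0 to 6 mm (diameter 92 mm below, 100 above), flange 128 mm in diameter from 6 to 14 mm, cylindrical knob 24 mm in diameter from 14 to 44 mm. Seated, its origin is 102 mm above the crock's origin
- mat: round cork mat, 140 mm diameter, 8 mm thick, fixed. Origin: centre of its underside
- tray: clear plastic filter tray, 130 x 130 x 25 mm, walls and floor 4 mm, fixed. Origin: centre of its underside. The cylinder filter starts standing in it
- filter: stainless steel cylinder filter with grey plastic top, 88 mm high in all. Origin: centre of its underside, z up. Steel body 60 mm diameter up to 54 mm, collar 62 mm diameter up to 60 mm, then an upright grip plate from 60 to 88 mm: 44 mm long along its x, 14 mm thick along its y, centred
- screen: saddle screen (inverted U) standing on two steel mesh panels 120 mm long (y), 48 high, 5 thick, at x = +-26 mm, 47 mm clear between; a blue roof-shaped bridge 6 mm thick joins them, inner peak 70 mm up; on it a blue grip block 14 mm thick (x), 36 wide (y), from 79 to 114 mm up. 220 g. Origin: level with the panels' lower edges, midway between, z up. Front and back alike
- arch (a point): the middle of the inner peak of the saddle screen's bridge, 70 mm above the screen's origin; axes as the screen's
- rack: fixed white plastic tier rack, steel rail along its front. Origin: on the worktop under the rail's middle; x to the rack's back, y along the rail. Rail 12 mm thick, axis 115 mm up, 336 mm free between brackets. A tier overhangs: underside 280 mm up, from 14 to 160 mm behind the rail's axis, full length, posts at y = +-178 mm. Reach the rail from the front, tool leaning back some 25 to 35 degrees
- rail (a point): middle of the rail's axis, 115 mm above the worktop; axes as the rack's
- mug: grey-green stoneware mug, 72 mm diameter, 85 mm high, handle at its +y. Origin: centre of its underside. To be left alone
Things that resemble listed ones, but are neither listed nor needed, are in the scene too. What is shaped like the lid but green is not meant.

How it is judged:
On the way, in this order (a step that is already met when the one before it is completed fails the run):
1. the lid lies flat on the cork mat, let go (horizontal distance between lid and mat below 0.035 m and z of lid in the frame of mat between 0.004 and 0.013 m and angle between lid's own z axis and vertical below 0.06 rad and contact force between the fingers and lid below 0.1 N and linear speed of lid below 0.02 m/s), for 0.2 s.
2. the cylinder filter stands upright on the floor of the crock (horizontal distance between filter and crock below 0.026 m and z of filter in the frame of crock between 0 and 0.014 m and angle between filter's own z axis and vertical below 0.15 rad), for 0.2 s.
At the end, for the whole second after the job is handed in: Lid flat on the cork mat (centred to 35 mm); filter upright (0.15 rad) on the floor of the upright crock; screen astride the rail, rail in its peak (12 mm across, 16 mm high), within 100 mm of the rail middle, upright and along the rail to 0.25 rad; all at rest (all of step 2 and horizontal distance between lid and mat below 0.035 m and z of lid in the frame of mat between 0.004 and 0.013 m and angle between each of lid, crock's own z axis and vertical below 0.06 rad and x of arch in the frame of rail between -0.012 and 0.012 m and y of arch in the frame of rail between -0.1 and 0.1 m and z of arch in the frame of rail between 0 and 0.016 m and angle between screen's own z axis and vertical below 0.25 rad and angle between the y axis of screen and the y axis of rack, either way round below 0.25 rad and linear speed of each of lid, filter, screen, crock below 0.02 m/s); the robot touches nothing.
It fails at once if the crock is tipped (more than 0.3 rad) (angle between crock's own z axis and vertical above 0.3 rad).
It fails at once if the mug is moved by more than 30 mm or tipped (distance of mug from where it was at the start of the episode above 0.03 m or angle between mug's own z axis and vertical above 0.3 rad).
It also fails if it takes over 72 s, if anything falls off the work surface, if the arm or the gripper's body presses on something with over 40 N, if the wrist force passes 120 N, or if a joint passes its speed limit or range.

### The arm

A 6-joint arm with a two-finger parallel gripper is mounted at the origin on the work surface. World frame = base frame: x ahead of the robot, y to its left, z up, the work surface at z = 0. Lengths are in m, angles in rad, forces in N, time in s.
With the tool pointing down it reaches from about 0.35 to 1 m from the base axis. Payload 7.1 kg.
Tool frame: the origin (TCP) lies at the very end of the fingers, on their centre line; the grasp point (between the pads) lies r.tcp_to_grasp behind it (r.tcp_to_grasp is the distance from the TCP to the grasp point, in m); z points along the fingers, y is the line along which they close (so a half turn about z gives the same grasp; the last joint's range is limited). The gripper opens to 85 mm and grips with 20 to 120 N. Pads are 22 mm wide; open, the fingers measure 114 mm over their backs; the gripper's body (76 mm by 85 mm) begins 54 mm behind the grasp point. The pads swing forward as they close: fully open they stand 13 mm farther back than shut.
Start: joints at [1.267, 0.423, 1.63, -0, 1.089, -0.019], TCP at [0.176, 0.6, 0.231] pointing down, gripper open.
Joint ranges: [-3, 3], [-0.9, 2.11], [0.09, 2.58], [-1.31, 4.45], [0.11, 2.69], [-2.54, 2.54]. Speed limits (rad/s): [2.39, 2.39, 3.01, 3.14, 3.14, 3.14].

### API

Orientations are given as [roll, pitch, yaw] about the fixed x, y, z axes, in that order (R = Rz(yaw) Ry(pitch) Rx(roll)).
In Python, from workcell import monitor, cams, close_job, r gives the robot as it stands.
- The arm moves only by the tool servo_tool, never from a script. Its argument "steps" is a list of rows, each a list of 4 numbers: the shift along the tool's x, y, z normalised to -1 to 1, where 1 is 0.025 m, then the turn about the tool's z normalised to -1 to 1, where 1 is 4 degrees. In form: [[dx, dy, dz, yaw], ...]. A call has 1 to 5 rows; each row shifts and turns the commanded pose from where the row before left it, along the tool's axes as they then stand; what a row does not reach is not made up. A row lasts 1/12 s, in which the tool goes at most 41.7 mm and 7.16 degrees, less where a joint would pass 70% of its speed; a pose out of reach is approached as far as the arm can. A call with a number of a shift or a turn outside -1 to 1 is refused whole. A call with a gripper value outside its range is refused whole. "hand" is the opening, from -1 (shut) to 1 (fully open), set as the call begins (left out, the last holds). The fingers move at their own pace and stop on an object; "squeeze" is the grip in N (left out, the last holds). Time passes only in rows, so rows that do not move let the fingers close. It gives the time, the measured TCP pose, the force, the opening and the grip force at its end, in the units of the state.
- monitor.get_obs(): the state, without advancing time (a new reading comes with each control period).
- cams.camera(name): name is "scene" or "top"; returns a dict with "img" (480x640x3 uint8, blue, green, red), "camera_matrix" (3x3 intrinsics, pixels), "T" (4x4, takes a point from camera to world coordinates). Camera axes: x right, y down, z forward; pixel columns grow to the right and rows downward; lengths in m; the calibration is good to about 2 mm. A picture is of the moment at which its call begins. There is no depth.
- close_job(): hands the job in; it is judged then, once.
The state is a dict: "time": time; "joints": joint angles; "qvel": joint speeds; "effort": joint torques, N m; "ee_pos": TCP position; "eef_rot": TCP orientation; "contact_force": force on the tool from outside, world axes, zero at the start; "torque": the same for the moment, N m; "width": opening from 0.0 (shut) to 1.0 (fully open); "finger_force": force on a finger pad.
Only numpy, scipy, OpenCV 4.12 (cv2) and the standard library are available. Lean on these libraries where they do the work, as an engineer would, in place of code of your own. Each camera call takes 0.05 s, during which the arm holds its last target. There are 200 camera calls.

## Working session

There is one attempt and no reset: what is moved stays moved. The work goes in short steps, Python scripts to look and compute and a tool call to move; the robot and the scene stay as the last step left them, time stands still between calls to the robot, and variables do not carry over. Pictures are saved under pics/ and viewed, at most 10 in all, crops included, and the job is handed in when it is done.

Besides the shell and the picture viewer there is one more tool, called after ">>>" in YAML: its name, and indented under it one key for each argument. servo_tool: Moves the arm, as the interface text tells. Its arguments: {"type":"object","properties":{"steps":{"type":"array","items":{"type":"array","items":{"type":"number","minimum":-1,"maximum":1}}},"hand":{"type":"number"},"squeeze":{"type":"number"}},"required":["steps"]}

```bash
ls; mkdir -p pics; python3 - <<'E'
from workcell import monitor, cams, r
import cv2, numpy as np
print(r.tcp_to_grasp, monitor.get_obs())
for n in ("scene","top"):
    c=cams.camera(n); cv2.imwrite(f"pics/{n}0.png",c["img"]); print(n,c["camera_matrix"].round(1).tolist(),c["T"].round(3).tolist())
E
```

```text
pics
0.0187 {'time': 0.0, 'joints': array([ 1.26701732e+00,  4.23864860e-01,  1.63073193e+00, -5.09647060e-05,
        1.08860486e+00, -1.90257637e-02]), 'qvel': array([ 0.00090912,  0.00089636, -0.00111763, -0.00069806,  0.00259769,
       -0.00054977]), 'effort': array([-1.56767805e-03, -5.57404017e+01, -2.81740469e+01, -9.38693825e-05,
        7.56023830e-03, -8.07073874e-07]), 'ee_pos': array([0.1754072 , 0.59928204, 0.23051423]), 'eef_rot': array([-3.13998309e+00,  1.44969349e-05,  2.85686309e+00]), 'contact_force': array([-0.27667698,  0.66621658, -1.17243497]), 'torque': array([ 0.01332839,  0.01939436, -0.05869424]), 'finger_force': 0.0, 'width': 0.9986370312341761}
scene [[440.9, 0.0, 322.1], [0.0, 440.9, 244.6], [0.0, 0.0, 1.0]] [[-0.051, 0.766, -0.641, 1.227], [0.999, 0.045, -0.026, 0.007], [0.009, -0.641, -0.767, 0.89], [0.0, 0.0, 0.0, 1.0]]
top [[435.8, 0.0, 322.0], [0.0, 435.8, 242.1], [0.0, 0.0, 1.0]] [[-0.004, -0.981, 0.193, 0.397], [-1.0, 0.004, 0.003, -0.033], [-0.004, -0.193, -0.981, 0.893], [0.0, 0.0, 0.0, 1.0]]
```

View pics/scene0.png

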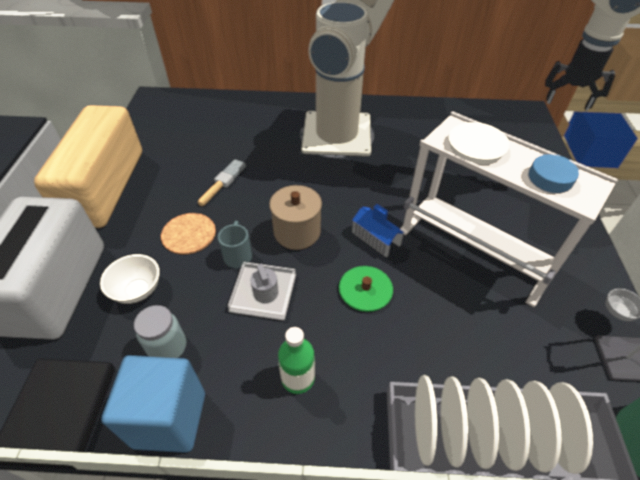

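View pics/top0.png

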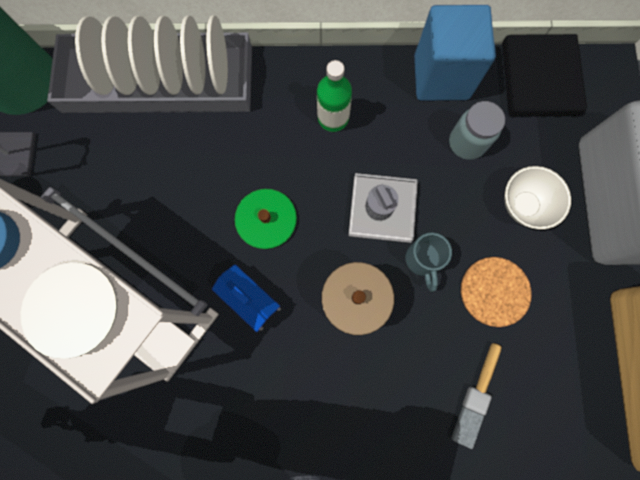

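The scene view shows: crock with lid (knob 295,198), a green decoy lid (366,288), mat (188,233), mug (234,245), filter in its tray (264,285), blue screen (378,228) and the rack on the right. The top view shows: knob (358,297), green lid (265,217), mat (496,291), mug (430,255), filter (382,203), screen (245,297) and a rail running from about (55,195) to (210,310).

Lookalikes, in top-view pixels:
- Lid: the brown one on the crock (358,297) is the one to take, not the green one (265,217).
- Mat: cork (496,291), not the white bowl (537,197).
- Screen: blue saddle (245,297), not the blue box (455,50) or the blue bowl (5,240).
- Filter: the one in the tray (382,203), not the jar (477,130).

Next is a close crop to check these.

```bash
python3 - <<'E'
import cv2, numpy as np
t=cv2.imread("pics/top0.png"); s=cv2.imread("pics/scene0.png")
def c(im,x0,y0,w,h): return cv2.resize(im[y0:y0+h,x0:x0+w],(400,300),interpolation=cv2.INTER_CUBIC)
o=np.vstack([np.hstack([c(t,30,180,200,150),c(s,390,150,200,150)]),np.hstack([c(t,200,240,120,90),c(t,335,165,120,90)])])
cv2.imwrite("pics/crop1.png",o)
E
```

```text
(no output)
```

View pics/crop1.png

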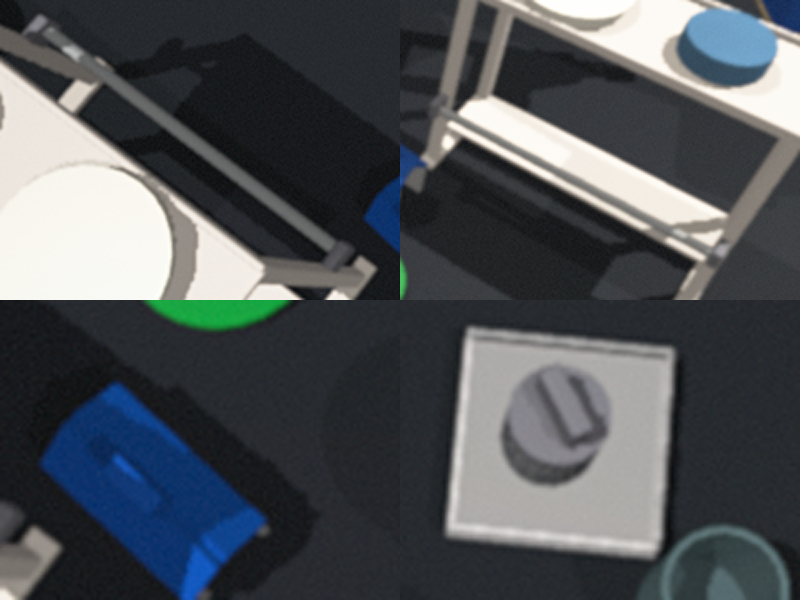

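The crop shows the rail as a grey bar, top view about (80,212) to (198,304), between two dark brackets. The screen's block is near top (239,297). The filter's plate is near top (386,203) and runs down-right. Next I'll triangulate these.

```bash
cat > h.py <<'E'
import cv2, numpy as np
K={"top":None,"scene":None}; T={}
def setcam(n,c): K[n]=c["camera_matrix"]; T[n]=c["T"]
def ray(n,p):
    d=T[n][:3,:3]@np.linalg.inv(K[n])@np.array([p[0],p[1],1.]); return T[n][:3,3],d/np.linalg.norm(d)
def onz(n,p,z):
    o,d=ray(n,p); return (o+d*(z-o[2])/d[2]).round(4)
def tri(pt,ps):
    (a,d),(b,e)=ray("top",pt),ray("scene",ps)
    s=np.linalg.lstsq(np.stack([d,-e],1),b-a,rcond=None)[0]
    p,q=a+s[0]*d,b+s[1]*e; return ((p+q)/2).round(4),np.linalg.norm(p-q).round(4)
def cen(m,roi):
    x,y,w,h=roi; n,l,st,c=cv2.connectedComponentsWithStats(m[y:y+h,x:x+w].astype(np.uint8))
    k=1+st[1:,4].argmax(); return c[k]+[x,y],st[k,4],(l==k)
def proj(n,P):
    q=K[n]@(np.linalg.inv(T[n])@np.r_[P,1])[:3]; return (q[:2]/q[2]).round(1)
E
python3 - <<'E'
from workcell import cams
from h import *
import pickle
im={}
C={}
for n in ("top","scene"):
    c=cams.camera(n); setcam(n,c); im[n]=c["img"]; C[n]=dict(camera_matrix=c["camera_matrix"],T=c["T"])
pickle.dump(C,open("cal.pkl","wb"))
H={n:cv2.cvtColor(im[n],cv2.COLOR_BGR2HSV) for n in im}
h,s,v=cv2.split(H["top"]);h2,s2,v2=cv2.split(H["scene"])
orange=lambda h,s,v:(h>5)&(h<16)&(s>110)&(v>120)
mt=cen(orange(h,s,v),(440,240,110,110)); ms=cen(orange(h2,s2,v2),(150,200,80,60))
print("mat",mt[:2],ms[:2],onz("top",mt[0],.008),onz("scene",ms[0],.008),tri(mt[0],ms[0]))
dark=lambda h,s,v:((h<14)|(h>172))&(s>110)&(v<120)
kt=cen(dark(h,s,v),(335,275,45,45)); ks=cen(dark(h2,s2,v2),(280,185,32,30))
print("knob",kt[:2],ks[:2],tri(kt[0],ks[0]))
tan=lambda h,s,v:(h>5)&(h<20)&(s>50)&(v>60)
lt=cen(tan(h,s,v),(310,250,100,95)); 
cs=cv2.findContours(lt[2].astype(np.uint8),0,1)[0]; cs=max(cs,key=len); e=cv2.fitEllipse(cs); c=np.array(e[0])+[310,250]
print("lid",lt[:2],e,onz("top",c,.116))
# rail line, edges
g=cv2.cvtColor(im["top"],cv2.COLOR_BGR2GRAY); print("hsv rail",H["top"][258,139-3:139+8].tolist())
def zoom(n,x,y,w,h):
    a=im[n][y:y+h,x:x+w].astype(float); a=np.clip(a*1.8,0,255).astype(np.uint8); return cv2.resize(a,(400,300),interpolation=cv2.INTER_CUBIC)
cv2.imwrite("pics/crop2.png",np.vstack([np.hstack([zoom("top",208,262,72,54),zoom("scene",348,200,72,54)]),np.hstack([zoom("top",350,180,64,48),zoom("scene",240,260,48,36)])]))
E
```

```text
mat (array([496.06972276, 291.46994236]), np.int32(3643)) (array([188.17584746, 236.06567797]), np.int32(472)) [ 0.4669 -0.3818  0.008 ] [ 0.482  -0.3773  0.008 ] (array([ 0.4681, -0.3862, -0.008 ]), np.float64(0.0035))
knob (array([358.41843972, 296.80141844]), np.int32(141)) (array([294.75714286, 198.57142857]), np.int32(70)) (array([ 0.4489, -0.0936,  0.1299]), np.float64(0.0003))
lid (array([357.3103122 , 298.14829707]), np.int32(4228)) ((47.30717086791992, 48.14362335205078), (71.90128326416016, 73.04107666015625), 138.42434692382812) [ 0.4475 -0.0928  0.116 ]
hsv rail [[120, 2, 107], [0, 0, 105], [30, 2, 104], [0, 0, 100], [0, 0, 94], [150, 6, 82], [150, 4, 64], [90, 6, 45], [90, 16, 32], [110, 35, 22], [90, 60, 17]]
```

View pics/crop2.png

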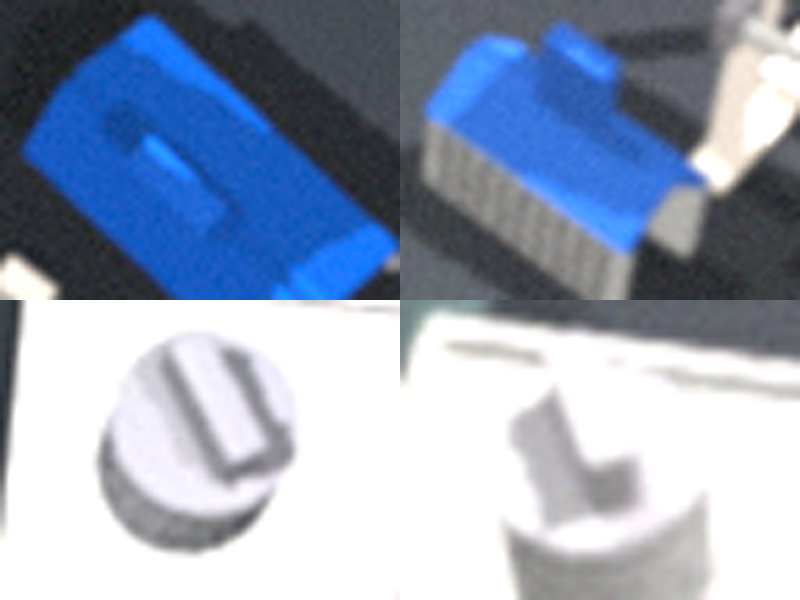

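The crop shows the screen's block top centred at top (240.9,295.3) and scene (381.8,208.6). The filter's plate top is centred at top (384.9,195.2) and scene (264,273.8).

```bash
python3 - <<'E'
from h import *
import pickle
for n,c in pickle.load(open("cal.pkl","rb")).items(): setcam(n,c)
im={n:cv2.imread(f"pics/{n}0.png") for n in ("top","scene")}
print("block",tri((240.9,295.3),(381.8,208.6)),onz("top",(240.9,295.3),.114))
Z=5.556
for a,b,z in (((155,15),(395,240),.052),((25,150),(170,290),.052),((145,138),(222,222),.114)):
    d=onz("top",(208+b[0]/Z,262+b[1]/Z),z)-onz("top",(208+a[0]/Z,262+a[1]/Z),z); print("screen dir",np.degrees(np.arctan2(d[1],d[0])),np.linalg.norm(d))
print("filter",tri((384.9,195.2),(264,273.8)),onz("top",(384.9,195.2),.092),onz("top",(382,200),.064))
d=onz("top",(248,150),.092)-onz("top",(188,40),.092);print("plate dir",np.degrees(np.arctan2(d[1],d[0])))
tt=cv2.inRange(cv2.cvtColor(im["top"],cv2.COLOR_BGR2HSV),(0,0,150),(180,40,255))
g=cv2.cvtColor(im["top"],cv2.COLOR_BGR2GRAY).astype(float)
P=[]
for c in range(95,190):
    r0=int(round(212+(c-80)*.78)); rows=np.arange(r0-9,r0+10); w=g[rows,c]; w=np.where(w<135,np.clip(w-45,0,None),0)
    pk=rows[w.argmax()]; k=abs(rows-pk)<=6
    P.append((c,(rows[k]*w[k]).sum()/w[k].sum()))
P=np.array(P); f=np.polyfit(P[:,0],P[:,1],1); res=P[:,1]-np.polyval(f,P[:,0]); ok=abs(res)<1
f=np.polyfit(P[ok,0],P[ok,1],1); print("rail fit",f,ok.sum(),res.std())
for a,b in (((201,306),(410,201)),((50,194),(549,275))): print("bracket",tri(a,b),onz("top",a,.115))
A,B=onz("top",(50,np.polyval(f,50)),.115),onz("top",(201,np.polyval(f,201)),.115)
d=B-A; print(A,B,np.linalg.norm(d),np.degrees(np.arctan2(d[1],d[0])),(A+B)/2, proj("scene",A),proj("scene",B))
E
```

```text
block (array([0.4536, 0.1183, 0.1119]), np.float64(0.0074)) [0.4535 0.1142 0.114 ]
screen dir -132.62568136856152 0.11606515411612563
screen dir -132.8281469833546 0.07090303237520945
screen dir -136.41846277188856 0.03713448532025187
filter (array([ 0.6469, -0.1495,  0.0837]), np.float64(0.0057)) [ 0.6446 -0.1512  0.092 ] [ 0.6434 -0.1493  0.064 ]
plate dir -151.59064147843833
rail fit [  0.75774505 154.72564027] 95 0.047363275350165795
bracket (array([0.4344, 0.1866, 0.1228]), np.float64(0.009)) [0.4349 0.1841 0.115 ]
bracket (array([0.6414, 0.474 , 0.1203]), np.float64(0.0021)) [0.6429 0.4762 0.115 ]
[0.6456 0.4766 0.115 ] [0.4331 0.184  0.115 ] 0.36162274541295103 -125.98893235635087 [0.53935 0.3303  0.115  ] [549.2 278.2] [406.6 203.2]
```

```bash
cat > plan.py <<'E'
import sys, numpy as np
from workcell import monitor
from scipy.spatial.transform import Rotation as R
def plan(*targets):
    o=monitor.get_obs(); p=o["ee_pos"]; Rm=R.from_euler("xyz",o["eef_rot"]).as_matrix()
    print("t",round(o["time"],1),"pos",p.round(4),"rot",np.degrees(o["eef_rot"]).round(1),"w",round(o["width"],3),"F",o["contact_force"].round(1),"ff",round(o["finger_force"],1))
    for t in targets:
        print("->",t,"units",(Rm.T@(np.array(t)-p)/.025).round(2)); p=np.array(t)
if __name__=="__main__": plan(*[eval(a) for a in sys.argv[1:]])
E
python3 plan.py "(.1754,.5993,.43)" "(.448,-.093,.43)" "(.448,-.093,.17)"
```

```text
t 0.2 pos [0.1755 0.5995 0.2308] rot [-179.9   -0.   163.7] w 1.0 F [-0.3  0.3  0.3] ff 0.0
-> (0.1754, 0.5993, 0.43) units [ 0.   -0.02 -7.97]
-> (0.448, -0.093, 0.43) units [-1.825e+01 -2.351e+01  2.000e-02]
-> (0.448, -0.093, 0.17) units [-0.00e+00  1.00e-02  1.04e+01]
```

>>> servo_tool:
  steps:
    - [0, 0, -1, 0]
    - [0, 0, -1, 0]
    - [0, 0, -1, 0]
    - [0, 0, -1, 0]
    - [0, 0, -1, 0]
  hand: 1

```text
time: 0.62
ee_pos: [0.1755, 0.5995, 0.3573]
eef_rot: [-3.141, 0.0, 2.857]
contact_force: [-0.3, 0.3, -0.3]
width: 0.999
finger_force: 0.0
```

>>> servo_tool:
  steps:
    - [0, 0, -1, 0]
    - [0, 0, -1, 0]
    - [0, 0, -1, 0]
    - [-0.73, -0.94, 0, 0]
    - [-0.73, -0.94, 0, 0]

```text
time: 1.03
ee_pos: [0.1974, 0.5451, 0.4326]
eef_rot: [3.139, 0.0, 2.859]
contact_force: [-0.4, -0.5, -0.5]
width: 1.001
finger_force: 0.0
```

>>> servo_tool:
  steps:
    - [-0.73, -0.94, 0, 0]
    - [-0.73, -0.94, 0, 0]
    - [-0.73, -0.94, 0, 0]
    - [-0.73, -0.94, 0, 0]
    - [-0.73, -0.94, 0, 0]

```text
time: 1.45
ee_pos: [0.2521, 0.4046, 0.4311]
eef_rot: [-3.141, 0.0, 2.857]
contact_force: [0.3, 0.1, 0.4]
width: 0.999
finger_force: 0.0
```

>>> servo_tool:
  steps:
    - [-0.73, -0.94, 0, 0]
    - [-0.73, -0.94, 0, 0]
    - [-0.73, -0.94, 0, 0]
    - [-0.73, -0.94, 0, 0]
    - [-0.73, -0.94, 0, 0]

```text
time: 1.87
ee_pos: [0.3066, 0.2662, 0.4313]
eef_rot: [3.142, 0.0, 2.857]
contact_force: [1.0, 0.1, 0.3]
width: 0.998
finger_force: 0.0
```

>>> servo_tool:
  steps:
    - [-0.73, -0.94, 0, 0]
    - [-0.73, -0.94, 0, 0]
    - [-0.73, -0.94, 0, 0]
    - [-0.73, -0.94, 0, 0]
    - [-0.73, -0.94, 0, 0]

```text
time: 2.28
ee_pos: [0.3611, 0.1278, 0.4314]
eef_rot: [3.141, 0.0, 2.857]
contact_force: [0.8, -0.5, 1.3]
width: 1.002
finger_force: 0.0
```

>>> servo_tool:
  steps:
    - [-0.73, -0.94, 0, 0]
    - [-0.73, -0.94, 0, 0]
    - [-0.73, -0.94, 0, 0]
    - [-0.73, -0.94, 0, 0]
    - [-0.73, -0.94, 0, 0]

```text
time: 2.7
ee_pos: [0.4157, -0.0107, 0.4314]
eef_rot: [3.141, 0.0, 2.857]
contact_force: [0.4, 0.6, 0.4]
width: 1.004
finger_force: 0.0
```

```bash
python3 plan.py "(.448,-.093,.43)" "(.448,-.093,.17)" "(.448,-.093,.121)"; python3 -c "
from workcell import monitor;print(monitor.get_obs()['joints'])"
```

```text
t 2.7 pos [ 0.4157 -0.0107  0.4314] rot [180.    0.  163.7] w 1.004 F [0.4 0.6 0.4] ff 0.0
-> (0.448, -0.093, 0.43) units [-2.16 -2.8   0.05]
-> (0.448, -0.093, 0.17) units [ 0.  -0.  10.4]
-> (0.448, -0.093, 0.121) units [ 0.   -0.    1.96]
[-5.43815286e-02 -9.77067310e-02  1.80008466e+00  5.43447177e-05
  1.43894942e+00 -1.34017001e+00]
```

>>> servo_tool:
  steps:
    - [-0.72, -0.94, 0, 0]
    - [-0.72, -0.93, 0, 0]
    - [-0.72, -0.93, 0, 0]
    - [0, 0, 1, 0]
    - [0, 0, 1, 0]
  hand: 0.3

```text
time: 3.12
ee_pos: [0.4489, -0.0933, 0.3816]
eef_rot: [3.142, 0.003, 2.854]
contact_force: [0.1, -0.1, -0.3]
width: 0.652
finger_force: 0.0
```

>>> servo_tool:
  steps:
    - [0, 0, 1, 0]
    - [0, 0, 1, 0]
    - [0, 0, 1, 0]
    - [0, 0, 1, 0]
    - [0, 0, 1, 0]

```text
time: 3.53
ee_pos: [0.4476, -0.0915, 0.2552]
eef_rot: [-3.142, 0.0, 2.857]
contact_force: [0.5, -0.8, 0.6]
width: 0.65
finger_force: 0.0
```

>>> servo_tool:
  steps:
    - [0, 0, 1, 0]
    - [0, 0, 1, 0]
    - [0, 0, 1, 0]
    - [0, 0, 0, 0]
    - [0, 0, 0, 0]

```text
time: 3.95
ee_pos: [0.447, -0.0913, 0.1807]
eef_rot: [-3.141, -0.003, 2.857]
contact_force: [-0.1, -0.6, 0.9]
width: 0.651
finger_force: 0.0
```

```bash
python3 - <<'E'
from plan import plan
from workcell import cams
import cv2,numpy as np
plan((.448,-.093,.17),(.448,-.093,.121))
a=cams.camera("top")["img"][230:330,300:433]; b=cams.camera("scene")["img"][120:270,200:400]
cv2.imwrite("pics/g1.png",np.hstack([cv2.resize(a,(400,300)),cv2.resize(b,(400,300))]))
E
```

```text
t 4.0 pos [ 0.447  -0.0913  0.1807] rot [-180.    -0.2  163.7] w 0.651 F [-0.1 -0.6  0.9] ff 0.0
-> (0.448, -0.093, 0.17) units [-0.06 -0.05  0.43]
-> (0.448, -0.093, 0.121) units [-0.01  0.    1.96]
```

View pics/g1.png

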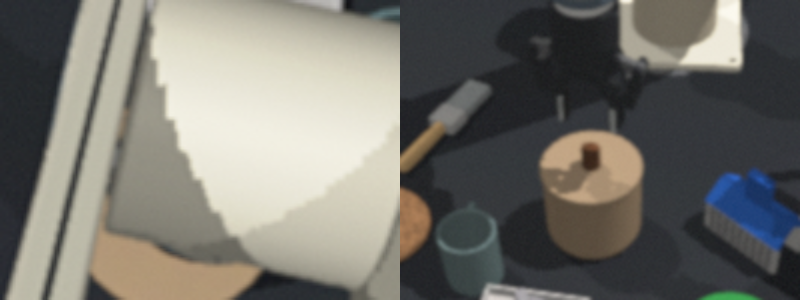

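The arm blocks the top view. In the scene view the fingers straddle the knob from above, at crop (590,100) over the knob at (590,155), so I go down.

>>> servo_tool:
  steps:
    - [-0.06, -0.05, 0.8, 0]
    - [0, 0, 0.8, 0]
    - [0, 0, 0.78, 0]
    - [0, 0, 0, 0]

```text
time: 4.38
ee_pos: [0.4482, -0.093, 0.1209]
eef_rot: [-3.141, -0.002, 2.857]
contact_force: [-0.4, -0.3, -0.0]
width: 0.647
finger_force: 0.0
```

>>> servo_tool:
  steps:
    - [0, 0, 0, 0]
    - [0, 0, 0, 0]
    - [0, 0, 0, 0]
    - [0, 0, 0, 0]
    - [0, 0, 0, 0]
  hand: -1
  squeeze: 50

```text
time: 4.8
ee_pos: [0.4502, -0.0935, 0.1237]
eef_rot: [3.141, 0.003, 2.857]
contact_force: [-1.8, -0.0, 4.9]
width: 0.263
finger_force: 48.7
```

>>> servo_tool:
  steps:
    - [0, 0, 0, 0]
    - [0, 0, -0.4, 0]
    - [0, 0, -0.8, 0]
    - [0, 0, -0.8, 0]
    - [0, 0, 0, 0]

```text
time: 5.22
ee_pos: [0.4513, -0.0937, 0.176]
eef_rot: [3.141, 0.007, 2.857]
contact_force: [1.5, -1.2, -2.2]
width: 0.26
finger_force: 49.2
```

```bash
python3 plan.py "(.448,-.093,.19)" "(.467,-.382,.19)"; python3 -c "
from workcell import cams
import pickle
from h import *
for n,c in pickle.load(open('cal.pkl','rb')).items(): setcam(n,c)
im=cams.camera('scene')['img'];h,s,v=cv2.split(cv2.cvtColor(im,cv2.COLOR_BGR2HSV))
c,a,m=cen((h>5)&(h<18)&(s>100)&(v>110),(140,195,95,70)); print(c,a,onz('scene',c,.008))
cv2.imwrite('pics/g2.png',cv2.resize(im[80:280,120:420],(800,533)))"
```

```text
t 5.2 pos [ 0.4513 -0.0937  0.176 ] rot [180.    0.4 163.7] w 0.26 F [ 1.5 -1.2 -2.2] ff 49.2
-> (0.448, -0.093, 0.19) units [ 0.13 -0.01 -0.56]
-> (0.467, -0.382, 0.19) units [ -3.98 -10.88   0.02]
[187.38117927 233.09350804] 1679 [ 0.4719 -0.382   0.008 ]
```

View pics/g2.png

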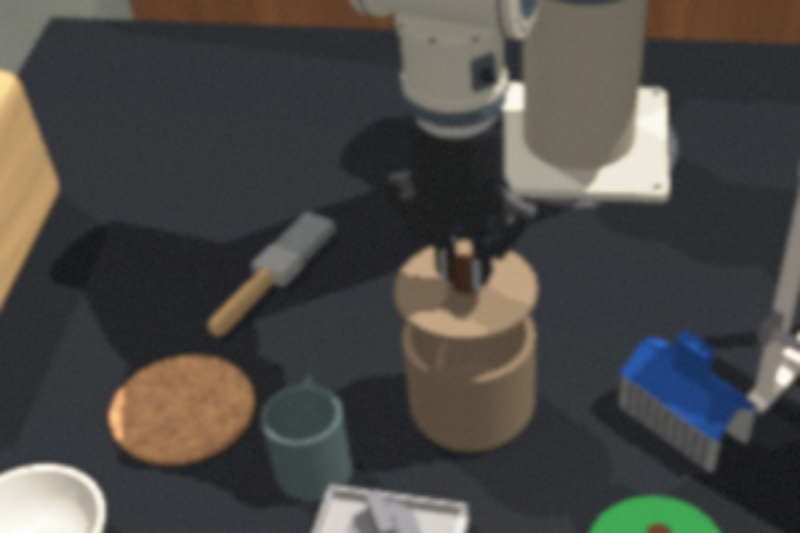

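The picture shows the lid held level at crop (465,290), clear of the crock, which stayed put. The mat is at crop (183,410). On to the mat.

>>> servo_tool:
  steps:
    - [-0.33, -0.9, -0.2, 0]
    - [-0.33, -0.9, -0.2, 0]
    - [-0.33, -0.9, 0, 0]
    - [-0.33, -0.9, 0, 0]
    - [-0.33, -0.9, 0, 0]

```text
time: 5.68
ee_pos: [0.4563, -0.2136, 0.1815]
eef_rot: [3.141, -0.001, 2.857]
contact_force: [-0.1, -0.6, -3.0]
width: 0.263
finger_force: 49.4
```

>>> servo_tool:
  steps:
    - [-0.33, -0.9, 0, 0]
    - [-0.33, -0.9, 0, 0]
    - [-0.33, -0.9, 0, 0]
    - [-0.33, -0.9, 0, 0]
    - [-0.33, -0.9, 0, 0]

```text
time: 6.1
ee_pos: [0.4642, -0.3331, 0.1811]
eef_rot: [3.141, -0.001, 2.857]
contact_force: [0.5, 1.1, -1.1]
width: 0.261
finger_force: 49.4
```

>>> servo_tool:
  steps:
    - [-0.33, -0.9, 0, 0]
    - [-0.2, -0.95, 0, 0]
    - [0, 0, 0.5, 0]
    - [0, 0, 1, 0]
    - [0, 0, 1, 0]

```text
time: 6.52
ee_pos: [0.4644, -0.3807, 0.1185]
eef_rot: [-3.141, 0.001, 2.856]
contact_force: [-0.3, 0.4, -2.5]
width: 0.256
finger_force: 49.7
```

```bash
python3 plan.py "(.469,-.382,.05)" "(.469,-.382,.03)"
```

```text
t 6.5 pos [ 0.4644 -0.3807  0.1185] rot [-1.800e+02  1.000e-01  1.636e+02] w 0.256 F [-0.3  0.4 -2.5] ff 49.7
-> (0.469, -0.382, 0.05) units [-0.19  0.    2.74]
-> (0.469, -0.382, 0.03) units [0.  0.  0.8]
```

>>> servo_tool:
  steps:
    - [-0.19, 0, 0.8, 0]
    - [0, 0, 1, 0]
    - [0, 0, 0.94, 0]
    - [0, 0, 0.3, 0]
    - [0, 0, 0.3, 0]

```text
time: 6.93
ee_pos: [0.4681, -0.3805, 0.034]
eef_rot: [3.14, -0.003, 2.857]
contact_force: [-0.5, -0.7, -3.1]
width: 0.263
finger_force: 49.6
```

>>> servo_tool:
  steps:
    - [0, 0, 0.12, 0]
    - [0, 0, 0.1, 0]
    - [0, 0, 0, 0]

```text
time: 7.18
ee_pos: [0.4695, -0.382, 0.0309]
eef_rot: [-3.141, 0.001, 2.857]
contact_force: [-1.1, 0.7, -2.2]
width: 0.262
finger_force: 49.6
```

>>> servo_tool:
  steps:
    - [0, 0, 0.08, 0]
    - [0, 0, 0.06, 0]
    - [0, 0, 0, 0]

```text
time: 7.43
ee_pos: [0.4699, -0.3823, 0.0297]
eef_rot: [-3.141, 0.002, 2.857]
contact_force: [-3.8, 4.2, 15.3]
width: 0.259
finger_force: 51.6
```

>>> servo_tool:
  steps:
    - [0, 0, 0, 0]
    - [0, 0, 0, 0]
    - [0, 0, 0, 0]
    - [0, 0, -0.4, 0]
    - [0, 0, -1, 0]
  hand: 0.3

```text
time: 7.85
ee_pos: [0.4674, -0.3802, 0.0599]
eef_rot: [3.139, -0.005, 2.857]
contact_force: [-0.3, 0.5, 0.4]
width: 0.65
finger_force: 0.0
```

>>> servo_tool:
  steps:
    - [0, 0, -1, -1]
    - [0, 0, -1, -1]
    - [0, 0, -1, -1]
    - [0, 0, -1, -1]
    - [0, 0, 0, -1]

```text
time: 8.27
ee_pos: [0.4716, -0.3837, 0.1678]
eef_rot: [-3.136, 0.006, -3.074]
contact_force: [0.2, -0.5, -0.0]
width: 0.654
finger_force: 0.0
```

>>> servo_tool:
  steps:
    - [0, 0, 0, -1]
    - [0, 0, 0, -1]
    - [0, 0, 0, -1]
    - [0, 0, 0, -1]
    - [0, 0, 0, -1]

```text
time: 8.68
ee_pos: [0.4833, -0.3626, 0.1611]
eef_rot: [-3.112, -0.043, -2.771]
contact_force: [-0.8, 0.1, -0.8]
width: 0.651
finger_force: 0.0
```

>>> servo_tool:
  steps:
    - [0, 0, 0, -1]
    - [0, 0, 0, 0]
    - [0, 0, 0, 0]

```text
time: 8.93
ee_pos: [0.4895, -0.3514, 0.159]
eef_rot: [-3.101, -0.064, -2.722]
contact_force: [0.0, 0.0, -0.0]
width: 0.655
finger_force: 0.0
```

```bash
python3 - <<'E'
from plan import plan
from workcell import cams
import pickle
from h import *
im={}
for n in ("top","scene"):
    c=cams.camera(n); setcam(n,c); im[n]=c["img"]
plan((.645,-.1505,.16),(.645,-.1505,.12),(.645,-.1505,.068))
t,s=im["top"],im["scene"]
cv2.imwrite("pics/g3.png",np.hstack([cv2.resize(s[180:330,130:330],(400,300)),cv2.resize(t[160:355,300:560],(400,300))]))
E
```

```text
t 9.0 pos [ 0.4891 -0.3524  0.159 ] rot [-177.7   -3.6 -156. ] w 0.65 F [ 0.3  0.3 -0.2] ff 0.0
-> (0.645, -0.1505, 0.16) units [-8.96  4.82 -0.81]
-> (0.645, -0.1505, 0.12) units [-0.1   0.06  1.6 ]
-> (0.645, -0.1505, 0.068) units [-0.13  0.08  2.07]
```

View pics/g3.png

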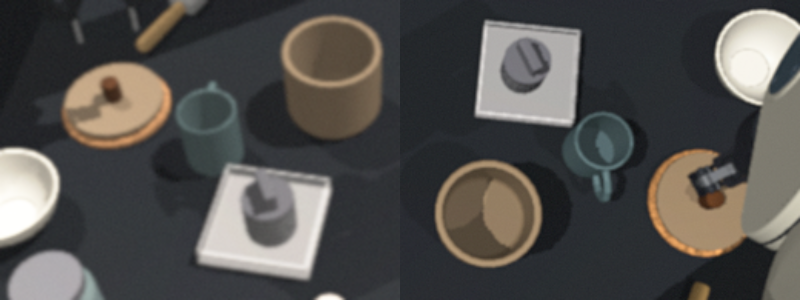

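The pictures show the lid flat on the mat (scene crop 115,100), the crock open and upright, and the mug where it was. Joint 6 came near its limit and tilted the tool slightly, so I back that off.

>>> servo_tool:
  steps:
    - [0, 0, 0, 1]
    - [0, 0, 0, 1]
    - [0, 0, 0, 1]
    - [0, 0, 0, 1]
    - [0, 0, 0, 0]

```text
time: 9.45
ee_pos: [0.4887, -0.3529, 0.1588]
eef_rot: [-3.085, -0.05, -3.006]
contact_force: [-0.5, 0.4, -0.3]
width: 0.651
finger_force: 0.0
```

```bash
python3 plan.py "(.645,-.1505,.16)" "(.645,-.1505,.12)" "(.645,-.1505,.068)"; python3 -c "
from workcell import monitor;print(monitor.get_obs()['joints'])"
```

```text
t 9.4 pos [ 0.4887 -0.3529  0.1588] rot [-176.8   -2.9 -172.2] w 0.651 F [-0.5  0.4 -0.3] ff 0.0
-> (0.645, -0.1505, 0.16) units [-7.28  7.14 -0.82]
-> (0.645, -0.1505, 0.12) units [-0.08  0.09  1.6 ]
-> (0.645, -0.1505, 0.068) units [-0.1   0.12  2.07]
[-0.60749447  0.48089988  1.73258986 -0.09427282  0.92869439 -2.25879007]
```

>>> servo_tool:
  steps:
    - [-0.91, 0.89, -0.1, 0]
    - [-0.91, 0.89, -0.1, 0]
    - [-0.91, 0.89, -0.1, 0]
    - [-0.91, 0.89, -0.1, 0]
    - [-0.91, 0.89, -0.1, 0]
  hand: 0.2

```text
time: 9.87
ee_pos: [0.5869, -0.225, 0.1593]
eef_rot: [-3.085, -0.05, -3.001]
contact_force: [0.3, -0.1, -0.9]
width: 0.601
finger_force: 0.0
```

>>> servo_tool:
  steps:
    - [-0.91, 0.89, -0.1, 0]
    - [-0.91, 0.89, -0.1, 0]
    - [-0.91, 0.89, -0.1, 0]
    - [0, 0, 0, -1]
    - [0, 0, 0, -1]

```text
time: 10.28
ee_pos: [0.6458, -0.1483, 0.1593]
eef_rot: [-3.093, -0.057, -2.855]
contact_force: [-0.5, -0.9, 0.6]
width: 0.601
finger_force: 0.0
```

>>> servo_tool:
  steps:
    - [0, 0, 0, -1]
    - [0, 0, 0, -1]
    - [0, 0, 0, -1]
    - [0, 0, 0, 0]
    - [0, 0, 0, 0]

```text
time: 10.7
ee_pos: [0.6446, -0.1501, 0.1594]
eef_rot: [-3.106, -0.067, -2.654]
contact_force: [-0.7, -1.1, -0.5]
width: 0.601
finger_force: 0.0
```

```bash
python3 plan.py "(.645,-.1505,.12)" "(.645,-.1505,.068)"; python3 -c "
from workcell import monitor;print(monitor.get_obs()['joints'])"
```

```text
t 10.7 pos [ 0.6446 -0.1501  0.1594] rot [-177.9   -3.8 -152.1] w 0.601 F [-0.7 -1.1 -0.5] ff 0.0
-> (0.645, -0.1505, 0.12) units [-0.11  0.03  1.57]
-> (0.645, -0.1505, 0.068) units [-0.14  0.07  2.07]
[-0.21474845  0.5697376   1.57133886 -0.08205704  1.02969409 -2.23105322]
```

>>> servo_tool:
  steps:
    - [-0.06, 0.02, 0.8, 0]
    - [-0.06, 0.02, 0.8, 0]
    - [-0.06, 0.03, 0.8, 0]
    - [-0.06, 0.03, 0.8, 0]
    - [0, 0, 0.36, 0]

```text
time: 11.12
ee_pos: [0.6436, -0.15, 0.0675]
eef_rot: [-3.108, -0.069, -2.654]
contact_force: [-0.8, 1.3, -0.6]
width: 0.599
finger_force: 0.0
```

```bash
python3 - <<'E'
from plan import plan
from workcell import cams
import cv2
plan((.645,-.1505,.068))
s=cams.camera("scene")["img"]
cv2.imwrite("pics/g4.png",cv2.resize(s[210:330,200:360],(640,480)))
E
```

```text
t 11.1 pos [ 0.6436 -0.15    0.0675] rot [-178.1   -4.  -152.1] w 0.599 F [-0.8  1.3 -0.6] ff 0.0
-> (0.645, -0.1505, 0.068) units [-0.04 -0.04 -0.02]
```

View pics/g4.png

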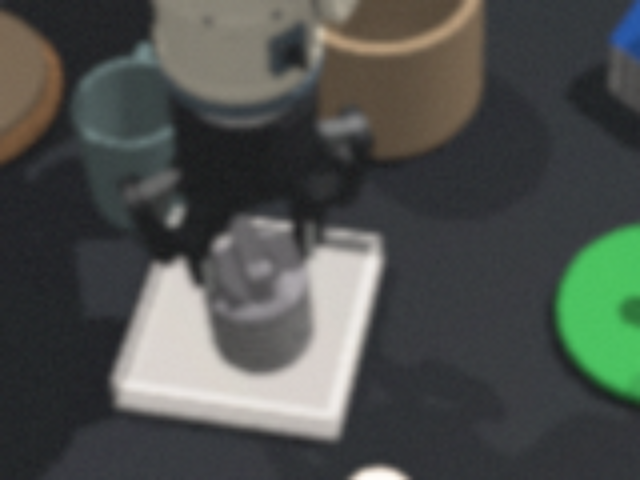

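The fingers straddle the plate (crop 255,255). I'll close and lift.

>>> servo_tool:
  steps:
    - [0, 0, 0, 0]
    - [0, 0, 0, 0]
    - [0, 0, 0, 0]
    - [0, 0, 0, 0]
    - [0, 0, 0, 0]
  hand: -1
  squeeze: 60

```text
time: 11.58
ee_pos: [0.6463, -0.1501, 0.0719]
eef_rot: [-3.104, -0.064, -2.653]
contact_force: [0.9, 1.5, 7.4]
width: 0.144
finger_force: 60.0
```

>>> servo_tool:
  steps:
    - [0, 0, 0, 0]
    - [0.04, 0, -0.5, 0]
    - [0.06, 0, -1, 0]
    - [0.06, 0, -1, 0]
    - [0.06, 0, -1, 0]

```text
time: 12.0
ee_pos: [0.6433, -0.1471, 0.1591]
eef_rot: [-3.106, -0.068, -2.652]
contact_force: [0.6, -0.1, -3.1]
width: 0.146
finger_force: 58.6
```

>>> servo_tool:
  steps:
    - [0.06, 0, -1, 0]
    - [0.06, 0, -1, 0]
    - [0.06, 0, -0.5, 0]
    - [0, 0, 0, 0]
    - [0, 0, 0, 0]

```text
time: 12.42
ee_pos: [0.6424, -0.1454, 0.2206]
eef_rot: [-3.105, -0.066, -2.652]
contact_force: [0.5, -0.6, -2.5]
width: 0.15
finger_force: 58.8
```

```bash
python3 - <<'E'
from plan import plan
from workcell import cams
from h import *
c=cams.camera("top"); setcam("top",c); im=c["img"]
h,s,v=cv2.split(cv2.cvtColor(im,cv2.COLOR_BGR2HSV))
cr=cen((h>5)&(h<20)&(s>50)&(v>60),(310,250,90,95)); e=cv2.fitEllipse(max(cv2.findContours(cr[2].astype(np.uint8),0,1)[0],key=len))
print(e,onz("top",np.array(e[0])+[310,250],.108))
plan((.448,-.093,.21),(.448,-.093,.13),(.448,-.093,.075))
E
```

```text
Traceback (most recent call last):
  File "h.py", line 14, in cen
    k=1+st[1:,4].argmax(); return c[k]+[x,y],st[k,4],(l==k)
        ~~~~~~~~~~~~~~~^^
ValueError: attempt to get argmax of an empty sequence
```

```bash
python3 plan.py "(.448,-.093,.22)" "(.448,-.093,.13)" "(.448,-.093,.075)"
```

```text
t 12.5 pos [ 0.6417 -0.1452  0.2193] rot [-178.    -3.9 -152. ] w 0.149 F [-0.2 -0.5 -3.1] ff 58.8
-> (0.448, -0.093, 0.22) units [5.85 5.49 0.18]
-> (0.448, -0.093, 0.13) units [-0.24  0.12  3.59]
-> (0.448, -0.093, 0.075) units [-0.15  0.08  2.19]
```

>>> servo_tool:
  steps:
    - [0.98, 0.91, 0.03, 0]
    - [0.98, 0.91, 0.03, 0]
    - [0.98, 0.92, 0.03, 0]
    - [0.97, 0.92, 0.03, 0]
    - [0.97, 0.92, 0.03, 0]

```text
time: 12.88
ee_pos: [0.478, -0.1013, 0.2185]
eef_rot: [-3.108, -0.07, -2.652]
contact_force: [0.7, 0.4, -2.4]
width: 0.15
finger_force: 58.9
```

>>> servo_tool:
  steps:
    - [0.97, 0.91, 0.03, 0]
    - [0, 0, 0, 0]
    - [0, 0, 0, 0]

```text
time: 13.13
ee_pos: [0.4463, -0.0927, 0.2192]
eef_rot: [-3.108, -0.07, -2.652]
contact_force: [0.7, 0.5, -2.3]
width: 0.15
finger_force: 59.1
```

```bash
python3 - <<'E'
from plan import plan
from workcell import cams
from h import *
plan((.448,-.093,.13),(.448,-.093,.075))
c=cams.camera("scene"); setcam("scene",c); print(proj("scene",[.448,-.093,.108]),proj("scene",[.448,-.093,.155]))
cv2.imwrite("pics/g5.png",cv2.resize(c["img"][130:280,210:410],(800,600)))
E
```

```text
t 13.1 pos [ 0.4463 -0.0927  0.2192] rot [-178.1   -4.  -151.9] w 0.15 F [ 0.7  0.5 -2.3] ff 59.1
-> (0.448, -0.093, 0.13) units [-0.3   0.08  3.56]
-> (0.448, -0.093, 0.075) units [-0.15  0.07  2.19]
[295.3 204.6] [294.6 190.8]
```

View pics/g5.png

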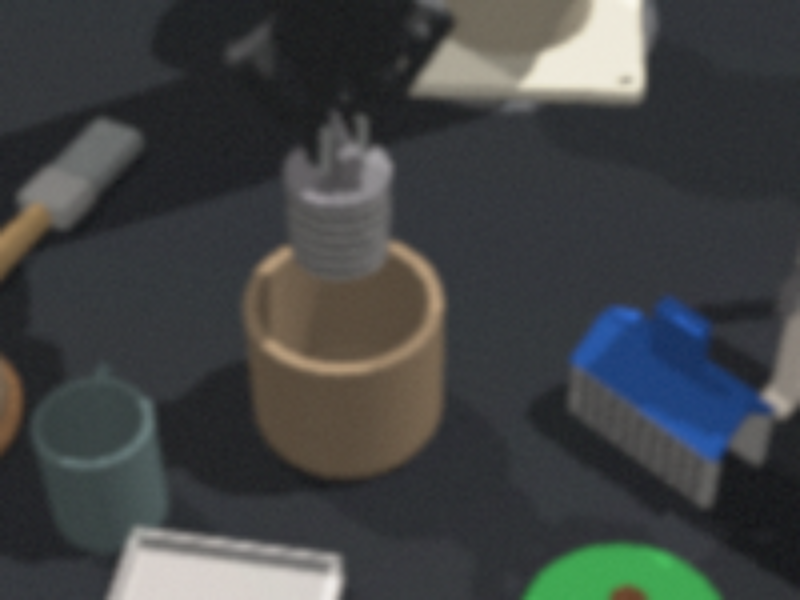

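The held filter's base (crop 338,255) sits over the mouth of the crock (rim centre 344,307), and the crock is where it was measured. Lowering.

>>> servo_tool:
  steps:
    - [-0.12, 0.02, 0.9, 0]
    - [-0.12, 0.02, 0.9, 0]
    - [-0.12, 0.03, 0.9, 0]
    - [-0.08, 0.03, 0.9, 0]
    - [-0.08, 0.03, 0.9, 0]

```text
time: 13.6
ee_pos: [0.4553, -0.0917, 0.1058]
eef_rot: [-3.106, -0.066, -2.652]
contact_force: [0.7, -0.2, -2.4]
width: 0.151
finger_force: 59.1
```

>>> servo_tool:
  steps:
    - [-0.04, 0.03, 0.6, 0]
    - [-0.04, 0.03, 0.4, 0]
    - [0, 0, 0.15, 0]
    - [0, 0, 0, 0]

```text
time: 13.93
ee_pos: [0.4539, -0.091, 0.0776]
eef_rot: [-3.107, -0.068, -2.652]
contact_force: [-0.2, -0.1, -2.5]
width: 0.148
finger_force: 58.9
```

```bash
python3 plan.py "(.449,-.0925,.0725)"
```

```text
t 13.9 pos [ 0.4539 -0.091   0.0776] rot [-178.    -3.9 -152. ] w 0.148 F [-0.2 -0.1 -2.5] ff 58.9
-> (0.449, -0.0925, 0.0725) units [0.19 0.05 0.22]
```

Lower the last 5 mm, release with a modest opening, then go straight up.

>>> servo_tool:
  steps:
    - [0.1, 0.03, 0.1, 0]
    - [0.09, 0.02, 0.1, 0]
    - [0, 0, 0.04, 0]
    - [0, 0, 0, 0]

```text
time: 14.27
ee_pos: [0.4492, -0.0928, 0.074]
eef_rot: [-3.105, -0.066, -2.652]
contact_force: [-0.8, -0.6, 2.9]
width: 0.15
finger_force: 59.9
```

>>> servo_tool:
  steps:
    - [0, 0, 0, 0]
    - [0, 0, 0, 0]
    - [0, 0, 0, 0]
    - [0, 0, -0.4, 0]
    - [0.06, -0.02, -1, 0]
  hand: -0.1

```text
time: 14.68
ee_pos: [0.4474, -0.091, 0.1068]
eef_rot: [-3.109, -0.071, -2.652]
contact_force: [0.9, 0.8, 0.2]
width: 0.452
finger_force: 0.0
```

>>> servo_tool:
  steps:
    - [0.06, -0.02, -1, 0]
    - [0.06, -0.02, -1, 0]
    - [0.06, -0.02, -1, 0]
    - [0.06, -0.02, -1, 0]
    - [0.06, -0.02, -1, 0]

```text
time: 15.1
ee_pos: [0.4487, -0.089, 0.2352]
eef_rot: [-3.106, -0.066, -2.652]
contact_force: [0.1, 0.3, -0.3]
width: 0.447
finger_force: 0.0
```

```bash
python3 - <<'E'
from plan import plan
from workcell import cams,monitor
import cv2
print(monitor.get_obs()["joints"])
plan((.43,.12,.35))
c=cams.camera("scene")["img"]
cv2.imwrite("pics/g6.png",cv2.resize(c[130:280,210:410],(800,600)))
E
```

```text
[-0.17642978  0.18431189  1.96650268 -0.08108021  1.02204187 -2.1944059 ]
t 15.1 pos [ 0.4487 -0.089   0.2352] rot [-177.9   -3.8 -152. ] w 0.447 F [ 0.1  0.3 -0.3] ff 0.0
-> (0.43, 0.12, 0.35) units [-2.96  7.55 -5.07]
```

View pics/g6.png

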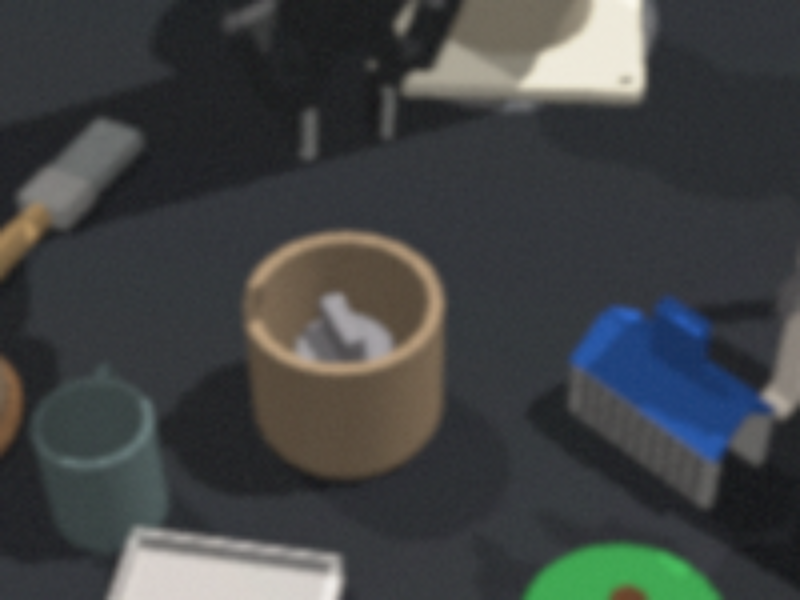

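The filter stands upright in the crock (crop 343,340). All 10 views are used, so from here I check by numbers.

At the joint 6 limit the tool tilted, and the tilt stayed. I want that lean for the rail, so I rise and unwind joint 6 towards its other end.

>>> servo_tool:
  steps:
    - [0, 0, -1, 1]
    - [0, 0, -1, 1]
    - [0, 0, -1, 1]
    - [0, 0, -1, 1]
    - [0, 0, -1, 1]
  hand: 0.4

```text
time: 15.57
ee_pos: [0.4538, -0.0811, 0.3597]
eef_rot: [-3.085, -0.05, -3.005]
contact_force: [0.9, 0.1, -0.3]
width: 0.7
finger_force: 0.0
```

>>> servo_tool:
  steps:
    - [0, 0, -0.5, 1]
    - [0, 0, 0, 1]
    - [0, 0, 0, 1]
    - [0, 0, 0, 1]
    - [0, 0, 0, 1]

```text
time: 15.98
ee_pos: [0.4545, -0.0804, 0.371]
eef_rot: [-3.071, -0.027, 2.93]
contact_force: [0.2, -0.4, 0.7]
width: 0.7
finger_force: 0.0
```

>>> servo_tool:
  steps:
    - [0, 0, 0, 1]
    - [0, 0, 0, 1]
    - [0, 0, 0, 1]
    - [0, 0, 0, 1]
    - [0, 0, 0, 1]

```text
time: 16.4
ee_pos: [0.4544, -0.0804, 0.3708]
eef_rot: [-3.066, -0.002, 2.582]
contact_force: [1.4, 0.6, -0.7]
width: 0.7
finger_force: 0.0
```

>>> servo_tool:
  steps:
    - [0, 0, 0, 1]
    - [0, 0, 0, 1]
    - [0, 0, 0, 1]
    - [0, 0, 0, 1]
    - [0, 0, 0, 1]

```text
time: 16.82
ee_pos: [0.4544, -0.0804, 0.3708]
eef_rot: [-3.07, 0.024, 2.233]
contact_force: [-0.4, -0.1, 0.5]
width: 0.701
finger_force: 0.0
```

>>> servo_tool:
  steps:
    - [0, 0, 0, 1]
    - [0, 0, 0, 1]
    - [0, 0, 0, 1]
    - [0, 0, 0, 1]
    - [0, 0, 0, 1]

```text
time: 17.23
ee_pos: [0.4544, -0.0804, 0.3708]
eef_rot: [-3.082, 0.047, 1.885]
contact_force: [-0.1, -0.1, 0.1]
width: 0.701
finger_force: 0.0
```

>>> servo_tool:
  steps:
    - [0, 0, 0, 1]
    - [0, 0, 0, 1]
    - [0, 0, 0, 1]
    - [0, 0, 0, 1]
    - [0, 0, 0, 1]

```text
time: 17.65
ee_pos: [0.4544, -0.0804, 0.3708]
eef_rot: [-3.102, 0.064, 1.536]
contact_force: [0.0, 0.7, 0.2]
width: 0.702
finger_force: 0.0
```

>>> servo_tool:
  steps:
    - [0, 0, 0, 1]
    - [0, 0, 0, 1]
    - [0, 0, 0, 1]
    - [0, 0, 0, 1]
    - [0, 0, 0, 1]

```text
time: 18.07
ee_pos: [0.4544, -0.0804, 0.3708]
eef_rot: [-3.126, 0.074, 1.186]
contact_force: [0.7, 0.1, -0.0]
width: 0.699
finger_force: 0.0
```

>>> servo_tool:
  steps:
    - [0, 0, 0, 1]
    - [0, 0, 0, 1]
    - [0, 0, 0, 1]
    - [0, 0, 0, 1]
    - [0, 0, 0, 1]

```text
time: 18.48
ee_pos: [0.4544, -0.0804, 0.3708]
eef_rot: [3.13, 0.075, 0.836]
contact_force: [0.6, -0.3, -0.5]
width: 0.707
finger_force: 0.0
```

>>> servo_tool:
  steps:
    - [0, 0, 0, 1]
    - [0, 0, 0, 1]
    - [0, 0, 0, 1]
    - [0, 0, 0, 1]
    - [0, 0, 0, 1]

```text
time: 18.9
ee_pos: [0.4544, -0.0804, 0.3708]
eef_rot: [3.106, 0.066, 0.486]
contact_force: [0.2, 1.0, 0.1]
width: 0.697
finger_force: 0.0
```

>>> servo_tool:
  steps:
    - [0, 0, 0, 1]
    - [0, 0, 0, 1]
    - [0, 0, 0, 1]
    - [0, 0, 0, 1]
    - [0, 0, 0, 1]

```text
time: 19.32
ee_pos: [0.4544, -0.0804, 0.3708]
eef_rot: [3.085, 0.05, 0.137]
contact_force: [-0.8, -0.5, -1.1]
width: 0.7
finger_force: 0.0
```

>>> servo_tool:
  steps:
    - [0, 0, 0, 1]
    - [0, 0, 0, 1]
    - [0, 0, 0, 1]
    - [0, 0, 0, 1]
    - [0, 0, 0, 1]

```text
time: 19.73
ee_pos: [0.4544, -0.0804, 0.3708]
eef_rot: [3.071, 0.028, -0.212]
contact_force: [-0.2, 0.7, -0.5]
width: 0.7
finger_force: 0.0
```

>>> servo_tool:
  steps:
    - [0, 0, 0, 1]
    - [0, 0, 0, 1]
    - [0, 0, 0, 1]
    - [0, 0, 0, 1]
    - [0, 0, 0, 1]

```text
time: 20.15
ee_pos: [0.4544, -0.0804, 0.3708]
eef_rot: [3.066, 0.002, -0.56]
contact_force: [0.4, 0.9, -0.2]
width: 0.696
finger_force: 0.0
```

>>> servo_tool:
  steps:
    - [0, 0, 0, 1]
    - [0, 0, 0, 1]
    - [0, 0, 0, 1]
    - [0, 0, 0, 1]
    - [0, 0, 0, 1]

```text
time: 20.57
ee_pos: [0.4544, -0.0804, 0.3708]
eef_rot: [3.07, -0.024, -0.908]
contact_force: [-0.4, 0.9, -0.6]
width: 0.702
finger_force: 0.0
```

```bash
cat > st.py <<'E'
from workcell import monitor; import numpy as np
from scipy.spatial.transform import Rotation as R
o=monitor.get_obs(); M=R.from_euler("xyz",o["eef_rot"]).as_matrix()
z,y=M[:,2],M[:,1]; az=lambda v:np.degrees(np.arctan2(v[1],v[0])).round(1)
print("j",o["joints"].round(3),"pos",o["ee_pos"].round(4),"tilt",np.degrees(np.arccos(-z[2])).round(1),"finger az",az(z),"lean toward rack back",np.degrees(np.arcsin(z@[-.809,.588,0])).round(1),"along rail",np.degrees(np.arcsin(z@[-.588,-.809,0])).round(1),"close az",az(y),"dip",np.degrees(np.arcsin(y[2])).round(1))
E
python3 st.py; python3 plan.py
```

```text
j [-0.156  0.043  1.798 -0.071  1.333  2.341] pos [ 0.4544 -0.0804  0.3708] tilt 4.3 finger az -123.6 lean toward rack back -0.2 along rail 4.3 close az -142.1 dip 4.1
t 20.6 pos [ 0.4544 -0.0804  0.3708] rot [175.9  -1.4 -52. ] w 0.702 F [-0.4  0.9 -0.6] ff 0.0
```

>>> servo_tool:
  steps:
    - [0, 0, 0, 1]
    - [0, 0, 0, 1]
    - [0, 0, 0, 1]
    - [0, 0, 0, 1]
    - [0, 0, 0, 1]

```text
time: 20.98
ee_pos: [0.4473, -0.1123, 0.3724]
eef_rot: [3.102, -0.013, -1.211]
contact_force: [0.7, -0.4, 0.9]
width: 0.701
finger_force: 0.0
```

>>> servo_tool:
  steps:
    - [0, 0, 0, 1]
    - [0, 0, 0, 1]
    - [0, 0, 0, 1]
    - [0, 0, 0, 1]
    - [0, 0, 0, 1]

```text
time: 21.4
ee_pos: [0.4177, -0.1855, 0.3711]
eef_rot: [-3.134, 0.055, -1.459]
contact_force: [-0.1, -0.2, -0.3]
width: 0.702
finger_force: 0.0
```

```bash
python3 st.py; python3 plan.py "(.44,.05,.37)"
```

```text
j [-0.477  0.029  1.81   0.051  1.326  2.54 ] pos [ 0.4177 -0.1855  0.3711] tilt 3.2 finger az 88.3 lean toward rack back 1.8 along rail -2.6 close az -173.6 dip -0.4
t 21.4 pos [ 0.4177 -0.1855  0.3711] rot [-179.6    3.1  -83.6] w 0.702 F [-0.1 -0.2 -0.3] ff 0.0
-> (0.44, 0.05, 0.37) units [-9.24 -1.93  0.57]
```

>>> servo_tool:
  steps:
    - [-1, -0.2, 0, 0.5]
    - [-1, -0.2, 0, 0.5]
    - [-1, -0.2, 0, 0.5]
    - [-1, -0.2, 0, 0.5]
    - [-1, -0.2, 0, 0.5]

```text
time: 21.82
ee_pos: [0.3856, -0.1428, 0.3711]
eef_rot: [-3.078, 0.148, -1.507]
contact_force: [-0.8, 0.4, -0.5]
width: 0.695
finger_force: 0.0
```

>>> servo_tool:
  steps:
    - [-1, -0.2, 0, 0.5]
    - [-1, -0.2, 0, 0.5]
    - [-1, -0.2, 0, 0.5]
    - [-1, -0.2, 0, 0.5]
    - [-1, -0.2, 0, 0.5]

```text
time: 22.23
ee_pos: [0.3583, -0.1071, 0.3741]
eef_rot: [-3.031, 0.245, -1.563]
contact_force: [-0.1, 0.5, 1.5]
width: 0.695
finger_force: 0.0
```

```bash
python3 st.py; python3 plan.py "(.44,.05,.37)"
```

```text
j [-0.537 -0.131  1.977  0.274  1.337  2.541] pos [ 0.3583 -0.1071  0.3741] tilt 15.4 finger az 66.0 lean toward rack back 3.2 along rail -15.1 close az 178.9 dip -6.1
t 22.2 pos [ 0.3583 -0.1071  0.3741] rot [-173.7   14.1  -89.5] w 0.695 F [-0.1  0.5  1.5] ff 0.0
-> (0.44, 0.05, 0.37) units [-6.03 -3.11  2.03]
```

```bash
cat > rows.py <<'E'
import numpy as np, sys
from workcell import monitor
from scipy.spatial.transform import Rotation as R
def rows(wps, yaw=0, n=None):
    """world waypoints (x,y,z); total tool yaw in deg spread evenly -> rows in tool units"""
    o=monitor.get_obs(); p=o["ee_pos"]; M=R.from_euler("xyz",o["eef_rot"]).as_matrix()
    segs=[]
    for w in wps:
        w=np.array(w,float); k=max(1,int(np.ceil(np.linalg.norm(w-p)/.0235))); segs+=[(w-p)/k]*k; p=w
    N=n or max(len(segs),int(np.ceil(abs(yaw)/3.9))); segs+=[np.zeros(3)]*(N-len(segs))
    out=[]
    for d in segs:
        u=M.T@d/.025; out.append([float(round(x,2))+0. for x in u]+[round(yaw/4/N,2)]); M=M@R.from_euler("z",yaw/N,degrees=True).as_matrix()
    for i in range(0,N,5): print(out[i:i+5])
E
python3 -c "
from rows import *
rows([(.37,-.1,.43),(.42,.05,.45),(.36,.25,.45),(.22,.38,.45),(.05,.43,.45),(-.02,.43,.45)],-125)"
```

```text
[[-0.27, -0.23, -0.68, -0.8], [-0.26, -0.25, -0.68, -0.8], [-0.24, -0.26, -0.68, -0.8], [-0.8, -0.42, 0.13, -0.8], [-0.77, -0.46, 0.13, -0.8]]
[[-0.75, -0.51, 0.13, -0.8], [-0.72, -0.55, 0.13, -0.8], [-0.69, -0.59, 0.13, -0.8], [-0.65, -0.62, 0.13, -0.8], [-0.62, -0.66, 0.13, -0.8]]
[[-0.88, -0.22, 0.19, -0.8], [-0.87, -0.27, 0.19, -0.8], [-0.85, -0.32, 0.19, -0.8], [-0.83, -0.36, 0.19, -0.8], [-0.81, -0.41, 0.19, -0.8]]
[[-0.79, -0.45, 0.19, -0.8], [-0.76, -0.5, 0.19, -0.8], [-0.73, -0.54, 0.19, -0.8], [-0.7, -0.58, 0.19, -0.8], [-0.82, -0.19, 0.07, -0.8]]
[[-0.81, -0.23, 0.07, -0.8], [-0.8, -0.28, 0.07, -0.8], [-0.78, -0.32, 0.07, -0.8], [-0.76, -0.37, 0.07, -0.8], [-0.74, -0.41, 0.07, -0.8]]
[[-0.72, -0.45, 0.07, -0.8], [-0.69, -0.49, 0.07, -0.8], [-0.66, -0.53, 0.07, -0.8], [-0.85, -0.25, -0.03, -0.8], [-0.84, -0.29, -0.03, -0.8]]
[[-0.82, -0.34, -0.03, -0.8], [-0.8, -0.38, -0.03, -0.8], [-0.78, -0.43, -0.03, -0.8], [-0.75, -0.47, -0.03, -0.8], [-0.72, -0.51, -0.03, -0.8]]
[[-0.69, -0.55, -0.03, -0.8], [-0.84, -0.4, -0.1, -0.8], [-0.81, -0.45, -0.1, -0.8], [-0.78, -0.5, -0.1, -0.8]]
```

>>> servo_tool:
  steps:
    - [-0.27, -0.23, -0.68, -0.8]
    - [-0.26, -0.25, -0.68, -0.8]
    - [-0.24, -0.26, -0.68, -0.8]
    - [-0.8, -0.42, 0.13, -0.8]
    - [-0.77, -0.46, 0.13, -0.8]

```text
time: 22.65
ee_pos: [0.3851, -0.0578, 0.4367]
eef_rot: [-2.966, 0.203, -1.278]
contact_force: [-0.3, 0.2, -0.2]
width: 0.699
finger_force: 0.0
```

>>> servo_tool:
  steps:
    - [-0.75, -0.5, 0.13, -0.8]
    - [-0.72, -0.55, 0.13, -0.8]
    - [-0.69, -0.6, 0.13, -0.8]
    - [-0.65, -0.62, 0.13, -0.8]
    - [-0.62, -0.66, 0.13, -0.8]

```text
time: 23.07
ee_pos: [0.4203, 0.0509, 0.4497]
eef_rot: [-2.919, 0.149, -0.998]
contact_force: [0.5, 0.2, -0.7]
width: 0.7
finger_force: 0.0
```

>>> servo_tool:
  steps:
    - [-0.88, -0.22, 0.19, -0.8]
    - [-0.87, -0.27, 0.19, -0.8]
    - [-0.85, -0.32, 0.19, -0.8]
    - [-0.83, -0.36, 0.19, -0.8]
    - [-0.81, -0.41, 0.19, -0.8]

```text
time: 23.48
ee_pos: [0.3864, 0.1618, 0.4489]
eef_rot: [-2.887, 0.083, -0.725]
contact_force: [-0.6, 1.0, -0.1]
width: 0.699
finger_force: 0.0
```

>>> servo_tool:
  steps:
    - [-0.79, -0.45, 0.19, -0.8]
    - [-0.76, -0.5, 0.19, -0.8]
    - [-0.73, -0.54, 0.19, -0.8]
    - [-0.7, -0.58, 0.19, -0.8]
    - [-0.82, -0.19, 0.07, -0.8]

```text
time: 23.9
ee_pos: [0.345, 0.2657, 0.4484]
eef_rot: [-2.874, 0.011, -0.455]
contact_force: [0.1, -0.5, 0.1]
width: 0.701
finger_force: 0.0
```

```bash
python3 st.py; python3 plan.py; python3 -c "
from rows import *
rows([(.22,.38,.45),(.05,.43,.45),(-.02,.43,.45)],-65)"
```

```text
j [ 0.52  -0.191  1.864  0.166  1.256  2.512] pos [0.345  0.2657 0.4484] tilt 15.3 finger az 66.2 lean toward rack back 3.2 along rail -15.0 close az -116.2 dip -15.3
t 23.9 pos [0.345  0.2657 0.4484] rot [-164.7    0.6  -26. ] w 0.701 F [ 0.1 -0.5  0.1] ff 0.0
[[-0.81, -0.23, 0.06, -0.86], [-0.8, -0.28, 0.06, -0.86], [-0.78, -0.33, 0.06, -0.86], [-0.76, -0.37, 0.06, -0.86], [-0.73, -0.42, 0.06, -0.86]]
[[-0.71, -0.46, 0.06, -0.86], [-0.68, -0.5, 0.06, -0.86], [-0.65, -0.54, 0.06, -0.86], [-0.84, -0.27, -0.03, -0.86], [-0.82, -0.32, -0.03, -0.86]]
[[-0.8, -0.37, -0.03, -0.86], [-0.78, -0.42, -0.03, -0.86], [-0.75, -0.46, -0.03, -0.86], [-0.73, -0.51, -0.03, -0.86], [-0.69, -0.55, -0.03, -0.86]]
[[-0.66, -0.59, -0.03, -0.86], [-0.81, -0.46, -0.1, -0.86], [-0.78, -0.5, -0.1, -0.86], [-0.75, -0.55, -0.1, -0.86]]
```

>>> servo_tool:
  steps:
    - [-0.81, -0.23, 0.06, -0.9]
    - [-0.8, -0.28, 0.06, -0.9]
    - [-0.78, -0.33, 0.06, -0.9]
    - [-0.76, -0.37, 0.06, -0.9]
    - [-0.73, -0.42, 0.06, -0.9]

```text
time: 24.32
ee_pos: [0.2656, 0.3357, 0.4497]
eef_rot: [-2.884, -0.071, -0.151]
contact_force: [0.4, 0.9, 0.0]
width: 0.698
finger_force: 0.0
```

>>> servo_tool:
  steps:
    - [-0.71, -0.46, 0.06, -0.9]
    - [-0.68, -0.5, 0.06, -0.9]
    - [-0.65, -0.54, 0.06, -0.9]
    - [-0.84, -0.27, -0.03, -0.9]
    - [-0.82, -0.32, -0.03, -0.9]

```text
time: 24.73
ee_pos: [0.1754, 0.389, 0.4497]
eef_rot: [-2.918, -0.146, 0.156]
contact_force: [-0.3, -0.1, 0.4]
width: 0.702
finger_force: 0.0
```

>>> servo_tool:
  steps:
    - [-0.8, -0.37, -0.03, -0.86]
    - [-0.78, -0.42, -0.03, -0.86]
    - [-0.75, -0.46, -0.03, -0.86]
    - [-0.73, -0.51, -0.03, -0.86]
    - [-0.69, -0.55, -0.03, -0.86]

```text
time: 25.15
ee_pos: [0.0693, 0.4166, 0.449]
eef_rot: [-2.971, -0.205, 0.456]
contact_force: [0.1, -0.3, 0.3]
width: 0.697
finger_force: 0.0
```

```bash
python3 st.py; python3 plan.py; python3 -c "
from rows import *
rows([(-.1,.43,.45)],0);rows([(-.1,.43,.45)],20)"
```

```text
j [ 1.427 -0.233  1.894 -0.074  1.225  2.541] pos [0.0693 0.4166 0.449 ] tilt 15.2 finger az 66.5 lean toward rack back 3.3 along rail -14.9 close az -61.9 dip -9.6
t 25.1 pos [0.0693 0.4166 0.449 ] rot [-170.2  -11.7   26.1] w 0.697 F [ 0.1 -0.3  0.3] ff 0.0
[[-0.71, -0.45, -0.08, 0.0], [-0.71, -0.45, -0.08, 0.0], [-0.71, -0.45, -0.08, 0.0], [-0.71, -0.45, -0.08, 0.0], [-0.71, -0.45, -0.08, 0.0]]
[[-0.71, -0.45, -0.08, 0.0], [-0.71, -0.45, -0.08, 0.0], [-0.71, -0.45, -0.08, 0.0]]
[[-0.71, -0.45, -0.08, 0.62], [-0.73, -0.42, -0.08, 0.62], [-0.75, -0.39, -0.08, 0.62], [-0.77, -0.36, -0.08, 0.62], [-0.78, -0.32, -0.08, 0.62]]
[[-0.8, -0.29, -0.08, 0.62], [-0.81, -0.25, -0.08, 0.62], [-0.82, -0.22, -0.08, 0.62]]
```

Now at the limit with joint 1 near 82°, I push left to build the lean.

>>> servo_tool:
  steps:
    - [-0.75, -0.48, -0.08, 0.5]
    - [-0.77, -0.45, -0.08, 0.5]
    - [-0.78, -0.42, -0.08, 0.5]
    - [-0.8, -0.38, -0.08, 0.5]
    - [-0.8, -0.35, -0.08, 0.5]

```text
time: 25.57
ee_pos: [0.0523, 0.4037, 0.4529]
eef_rot: [-2.898, -0.1, 0.383]
contact_force: [0.7, -0.0, -0.1]
width: 0.698
finger_force: 0.0
```

>>> servo_tool:
  steps:
    - [-0.75, -0.48, -0.08, 0.5]
    - [-0.77, -0.45, -0.08, 0.5]
    - [-0.78, -0.42, -0.08, 0.5]
    - [-0.8, -0.38, -0.08, 0.5]
    - [-0.8, -0.35, -0.08, 0.5]

```text
time: 25.98
ee_pos: [0.0371, 0.3948, 0.462]
eef_rot: [-2.837, 0.008, 0.319]
contact_force: [0.5, -0.1, 0.1]
width: 0.699
finger_force: 0.0
```

```bash
python3 st.py; python3 plan.py; python3 -c "
from rows import *
rows([(-.15,.43,.45)],10)"
```

```text
j [ 1.319 -0.295  1.917  0.177  1.269  2.54 ] pos [0.0371 0.3948 0.462 ] tilt 17.5 finger az 109.6 lean toward rack back 14.4 along rail -9.8 close az -71.9 dip -17.5
t 26.0 pos [0.0371 0.3948 0.462 ] rot [-162.5    0.4   18.3] w 0.699 F [ 0.5 -0.1  0.1] ff 0.0
[[-0.74, -0.37, 0.18, 0.28], [-0.75, -0.36, 0.18, 0.28], [-0.75, -0.34, 0.18, 0.28], [-0.76, -0.33, 0.18, 0.28], [-0.77, -0.31, 0.18, 0.28]]
[[-0.77, -0.3, 0.18, 0.28], [-0.78, -0.28, 0.18, 0.28], [-0.78, -0.27, 0.18, 0.28], [-0.79, -0.25, 0.18, 0.28]]
```

>>> servo_tool:
  steps:
    - [-0.8, -0.4, 0.18, 0.4]
    - [-0.8, -0.38, 0.18, 0.4]
    - [-0.8, -0.36, 0.18, 0.4]
    - [-0.8, -0.35, 0.18, 0.4]
    - [-0.8, -0.33, 0.18, 0.4]

```text
time: 26.4
ee_pos: [0.0125, 0.3943, 0.4432]
eef_rot: [-2.788, 0.107, 0.287]
contact_force: [0.8, -0.8, 0.2]
width: 0.699
finger_force: 0.0
```

>>> servo_tool:
  steps:
    - [-0.8, -0.4, 0.2, 0.4]
    - [-0.8, -0.38, 0.2, 0.4]
    - [-0.8, -0.36, 0.2, 0.4]
    - [-0.8, -0.35, 0.2, 0.4]
    - [-0.8, -0.33, 0.2, 0.4]

```text
time: 26.82
ee_pos: [-0.0137, 0.4006, 0.4283]
eef_rot: [-2.743, 0.211, 0.259]
contact_force: [-0.4, -0.3, -0.5]
width: 0.701
finger_force: 0.0
```

```bash
python3 st.py; python3 plan.py
```

```text
j [ 1.298 -0.28   2.011  0.403  1.183  2.541] pos [-0.0137  0.4006  0.4283] tilt 25.7 finger az 131.3 lean toward rack back 25.0 along rail -5.5 close az -80.2 dip -22.3
t 26.8 pos [-0.0137  0.4006  0.4283] rot [-157.1   12.1   14.9] w 0.701 F [-0.4 -0.3 -0.5] ff 0.0
```

Lean is 25° toward the rack's back, about as the task advises. Next I cross-check the screen and plan the travel and yaw.

```bash
python3 - <<'E'
from h import *
import pickle
from rows import rows
for n,c in pickle.load(open("cal.pkl","rb")).items(): setcam(n,c)
u=np.array([np.cos(np.radians(-132.7)),np.sin(np.radians(-132.7)),0])
print("from eave end",onz("top",(224.2,276.8),.05)+.06*u)
# scene: end-eave midpoints too: far end corners (75,40)&(25,110)->block mid ; near end (305,180)&(230,245)
f=lambda a:(348+a[0]/5.556,200+a[1]/5.556)
e1=onz("scene",f((30,110)),.05); e2=onz("scene",f((228,248)),.05); print("front eave",e1,e2,np.linalg.norm(e1-e2),(e1+e2)/2)
print("front eave expected from block",np.array([.4535,.115])+.0285*np.array([.735,-.678]), .0285*np.array([-.735,.678])+[.4535,.115])
print(onz("scene",(381.8,208.6),.114))
rows([(.2,.37,.46),(.40,.2,.46),(.46,.11,.40)],-127.5)
E
```

```text
from eave end [0.45341042 0.11580512 0.05      ]
front eave [0.4367 0.0557 0.05  ] [0.5159 0.1447 0.05  ] 0.11913706392219009 [0.4763 0.1002 0.05  ]
front eave expected from block [0.4744475 0.095677 ] [0.4325525 0.134323 ]
[0.4549 0.1217 0.114 ]
[[0.75, 0.2, -0.4, -0.97], [0.74, 0.25, -0.4, -0.97], [0.72, 0.3, -0.4, -0.97], [0.7, 0.35, -0.4, -0.97], [0.67, 0.39, -0.4, -0.97]]
[[0.64, 0.44, -0.4, -0.97], [0.61, 0.48, -0.4, -0.97], [0.58, 0.52, -0.4, -0.97], [0.54, 0.56, -0.4, -0.97], [0.5, 0.59, -0.4, -0.97]]
[[-0.01, 0.79, -0.38, -0.97], [-0.06, 0.79, -0.38, -0.97], [-0.11, 0.78, -0.38, -0.97], [-0.17, 0.77, -0.38, -0.97], [-0.22, 0.76, -0.38, -0.97]]
[[-0.27, 0.74, -0.38, -0.97], [-0.32, 0.72, -0.38, -0.97], [-0.37, 0.7, -0.38, -0.97], [-0.41, 0.67, -0.38, -0.97], [-0.46, 0.65, -0.38, -0.97]]
[[-0.5, 0.61, -0.38, -0.97], [-0.54, 0.58, -0.38, -0.97], [-0.73, 0.38, 0.05, -0.97], [-0.76, 0.33, 0.05, -0.97], [-0.78, 0.27, 0.05, -0.97]]
[[-0.79, 0.22, 0.05, -0.97], [-0.81, 0.17, 0.05, -0.97], [-0.82, 0.11, 0.05, -0.97], [0.0, 0.0, 0.0, -0.97], [0.0, 0.0, 0.0, -0.97]]
[[0.0, 0.0, 0.0, -0.97], [0.0, 0.0, 0.0, -0.97], [0.0, 0.0, 0.0, -0.97]]
```

>>> servo_tool:
  steps:
    - [0.75, 0.2, -0.4, -0.97]
    - [0.74, 0.25, -0.4, -0.97]
    - [0.72, 0.3, -0.4, -0.97]
    - [0.7, 0.35, -0.4, -0.97]
    - [0.67, 0.39, -0.4, -0.97]
  hand: 0.8

```text
time: 27.23
ee_pos: [0.0947, 0.385, 0.4449]
eef_rot: [-2.698, 0.068, 0.575]
contact_force: [-1.2, 0.6, 0.4]
width: 0.902
finger_force: 0.0
```

>>> servo_tool:
  steps:
    - [0.64, 0.44, -0.4, -0.97]
    - [0.61, 0.48, -0.4, -0.97]
    - [0.58, 0.52, -0.4, -0.97]
    - [0.54, 0.56, -0.4, -0.97]
    - [0.5, 0.59, -0.4, -0.97]

```text
time: 27.65
ee_pos: [0.2019, 0.3696, 0.4609]
eef_rot: [-2.7, -0.078, 0.88]
contact_force: [0.2, -0.5, 0.7]
width: 0.898
finger_force: 0.0
```

>>> servo_tool:
  steps:
    - [0, 0.79, -0.38, -0.97]
    - [-0.06, 0.79, -0.38, -0.97]
    - [-0.11, 0.78, -0.38, -0.97]
    - [-0.17, 0.77, -0.38, -0.97]
    - [-0.22, 0.76, -0.38, -0.97]

```text
time: 28.07
ee_pos: [0.2854, 0.2986, 0.4615]
eef_rot: [-2.746, -0.217, 1.193]
contact_force: [0.8, 0.3, -0.1]
width: 0.901
finger_force: 0.0
```

>>> servo_tool:
  steps:
    - [-0.27, 0.74, -0.38, -0.97]
    - [-0.32, 0.72, -0.38, -0.97]
    - [-0.37, 0.7, -0.38, -0.97]
    - [-0.41, 0.67, -0.38, -0.97]
    - [-0.46, 0.65, -0.38, -0.97]

```text
time: 28.48
ee_pos: [0.3691, 0.2278, 0.4622]
eef_rot: [-2.837, -0.334, 1.523]
contact_force: [-0.6, 0.8, -0.3]
width: 0.903
finger_force: 0.0
```

>>> servo_tool:
  steps:
    - [-0.5, 0.61, -0.38, -0.97]
    - [-0.54, 0.58, -0.38, -0.97]
    - [-0.73, 0.38, 0.05, -0.97]
    - [-0.76, 0.33, 0.05, -0.97]
    - [-0.78, 0.27, 0.05, -0.97]

```text
time: 28.9
ee_pos: [0.4331, 0.1547, 0.4321]
eef_rot: [-2.968, -0.415, 1.877]
contact_force: [0.9, 0.0, -0.9]
width: 0.897
finger_force: 0.0
```

>>> servo_tool:
  steps:
    - [-0.79, 0.22, 0.05, -0.97]
    - [-0.81, 0.17, 0.05, -0.97]
    - [-0.82, 0.11, 0.05, -0.97]
    - [0, 0, 0, -0.97]
    - [0, 0, 0, -0.97]

```text
time: 29.32
ee_pos: [0.4633, 0.1098, 0.4015]
eef_rot: [-3.123, -0.449, 2.246]
contact_force: [0.2, -0.4, 0.0]
width: 0.899
finger_force: 0.0
```

>>> servo_tool:
  steps:
    - [0, 0, 0, -0.97]
    - [0, 0, 0, -0.97]
    - [0, 0, 0, -0.97]
    - [0, 0, 0, 0]

```text
time: 29.65
ee_pos: [0.4629, 0.1105, 0.4024]
eef_rot: [3.062, -0.441, 2.472]
contact_force: [0.4, 0.4, -1.3]
width: 0.901
finger_force: 0.0
```

```bash
python3 st.py; python3 - <<'E'
from workcell import monitor
from scipy.spatial.transform import Rotation as R
import numpy as np
from rows import rows
z=R.from_euler("xyz",monitor.get_obs()["eef_rot"]).as_matrix()[:,2]
t=np.array([.4538,.117,.100])+.0187*z
print(t); rows([t+[0,0,.08]]); rows([t+[0,0,.08],t])
E
```

```text
j [ 1.000e-03  1.740e-01  1.644e+00  3.330e-01  1.627e+00 -9.150e-01] pos [0.4629 0.1105 0.4024] tilt 25.7 finger az 131.1 lean toward rack back 25.0 along rail -5.6 close az 49.7 dip 4.1
[0.44847918 0.12310839 0.08314573]
[[-0.31, -0.06, 0.81, 0.0], [-0.31, -0.06, 0.81, 0.0], [-0.31, -0.06, 0.81, 0.0], [-0.31, -0.06, 0.81, 0.0], [-0.31, -0.06, 0.81, 0.0]]
[[-0.31, -0.06, 0.81, 0.0], [-0.31, -0.06, 0.81, 0.0], [-0.31, -0.06, 0.81, 0.0], [-0.31, -0.06, 0.81, 0.0], [-0.31, -0.06, 0.81, 0.0]]
[[-0.31, -0.06, 0.81, 0.0]]
[[-0.31, -0.06, 0.81, 0.0], [-0.31, -0.06, 0.81, 0.0], [-0.31, -0.06, 0.81, 0.0], [-0.31, -0.06, 0.81, 0.0], [-0.31, -0.06, 0.81, 0.0]]
[[-0.31, -0.06, 0.81, 0.0], [-0.31, -0.06, 0.81, 0.0], [-0.31, -0.06, 0.81, 0.0], [-0.31, -0.06, 0.81, 0.0], [-0.31, -0.06, 0.81, 0.0]]
[[-0.31, -0.06, 0.81, 0.0], [-0.34, -0.06, 0.72, 0.0], [-0.34, -0.06, 0.72, 0.0], [-0.34, -0.06, 0.72, 0.0], [-0.34, -0.06, 0.72, 0.0]]
```

>>> servo_tool:
  steps:
    - [-0.31, -0.06, 0.81, 0.45]
    - [-0.31, -0.06, 0.81, 0]
    - [-0.31, -0.06, 0.81, 0]
    - [-0.31, -0.06, 0.81, 0]
    - [-0.31, -0.06, 0.81, 0]

```text
time: 30.07
ee_pos: [0.4558, 0.1153, 0.2933]
eef_rot: [3.079, -0.443, 2.432]
contact_force: [-0.0, -0.1, -0.4]
width: 0.905
finger_force: 0.0
```

>>> servo_tool:
  steps:
    - [-0.31, -0.06, 0.81, 0]
    - [-0.31, -0.06, 0.81, 0]
    - [-0.31, -0.06, 0.81, 0]
    - [-0.31, -0.06, 0.81, 0]
    - [-0.31, -0.06, 0.81, 0]

```text
time: 30.48
ee_pos: [0.4487, 0.12, 0.185]
eef_rot: [3.079, -0.443, 2.432]
contact_force: [0.3, -0.6, 0.0]
width: 0.902
finger_force: 0.0
```

>>> servo_tool:
  steps:
    - [-0.31, -0.06, 0.81, 0]
    - [0, 0, 0, 0]

```text
time: 30.65
ee_pos: [0.4448, 0.1208, 0.1612]
eef_rot: [3.084, -0.448, 2.431]
contact_force: [-0.1, -0.6, 0.4]
width: 0.901
finger_force: 0.0
```

```bash
python3 st.py; python3 -c "
from rows import rows
rows([(.4485,.1231,.084)])"
```

```text
j [ 0.02   0.433  1.903  0.374  1.139 -1.041] pos [0.4448 0.1208 0.1612] tilt 25.8 finger az 131.7 lean toward rack back 25.2 along rail -5.3 close az 47.8 dip 3.0
[[-0.35, 0.0, 0.69, 0.0], [-0.35, 0.0, 0.69, 0.0], [-0.35, 0.0, 0.69, 0.0], [-0.35, 0.0, 0.69, 0.0]]
```

>>> servo_tool:
  steps:
    - [-0.35, 0, 0.69, 0]
    - [-0.35, 0, 0.69, 0]
    - [-0.35, 0, 0.69, 0]
    - [-0.35, 0, 0.69, 0]
    - [0, 0, 0, 0]

```text
time: 31.07
ee_pos: [0.4508, 0.1227, 0.0855]
eef_rot: [3.081, -0.446, 2.432]
contact_force: [-0.5, -0.3, -0.0]
width: 0.9
finger_force: 0.0
```

```bash
python3 st.py; python3 plan.py "(.4485,.1231,.084)"
```

```text
j [ 0.024  0.566  1.916  0.407  0.999 -1.105] pos [0.4508 0.1227 0.0855] tilt 25.7 finger az 131.4 lean toward rack back 25.1 along rail -5.4 close az 47.9 dip 3.1
t 31.1 pos [0.4508 0.1227 0.0855] rot [176.5 -25.5 139.4] w 0.9 F [-0.5 -0.3 -0. ] ff 0.0
-> (0.4485, 0.1231, 0.084) units [ 0.05 -0.05  0.09]
```

No contact on the way down. I'll close gently, then lift.

>>> servo_tool:
  steps:
    - [0, 0, 0, 0]
    - [0, 0, 0, 0]
    - [0, 0, 0, 0]
    - [0, 0, 0, 0]
    - [0, 0, 0, 0]
  hand: -1
  squeeze: 60

```text
time: 31.48
ee_pos: [0.4526, 0.1226, 0.0888]
eef_rot: [3.077, -0.442, 2.436]
contact_force: [1.3, -1.4, 6.3]
width: 0.414
finger_force: 58.8
```

>>> servo_tool:
  steps:
    - [0, 0, 0, 0]
    - [0.17, 0, -0.35, 0]
    - [0.17, 0, -0.35, 0]
    - [0, 0, 0, 0]

```text
time: 31.82
ee_pos: [0.452, 0.1219, 0.1088]
eef_rot: [3.076, -0.44, 2.436]
contact_force: [0.3, 0.0, -2.9]
width: 0.41
finger_force: 59.8
```

```bash
python3 st.py; python3 plan.py
```

```text
j [ 0.022  0.524  1.912  0.396  1.036 -1.089] pos [0.452  0.1219 0.1088] tilt 25.5 finger az 130.8 lean toward rack back 24.8 along rail -5.6 close az 48.0 dip 3.4
t 31.8 pos [0.452  0.1219 0.1088] rot [176.2 -25.2 139.6] w 0.41 F [ 0.3  0.  -2.9] ff 59.8
```

The screen is held: opening about 35 mm, and the weight shows. I'll carry it up and round to the front of the rail.

```bash
python3 -c "
from rows import rows
rows([(.475,.10,.20),(.49,.12,.235),(.595,.285,.235)],-6.2)"
```

```text
[[0.08, 0.04, -0.77, -0.1], [0.08, 0.04, -0.77, -0.1], [0.08, 0.04, -0.77, -0.1], [0.08, 0.04, -0.77, -0.1], [0.08, 0.04, -0.77, -0.1]]
[[0.31, 0.55, -0.59, -0.1], [0.3, 0.55, -0.59, -0.1], [0.07, 0.86, 0.11, -0.1], [0.06, 0.86, 0.11, -0.1], [0.06, 0.86, 0.11, -0.1]]
[[0.05, 0.86, 0.11, -0.1], [0.04, 0.86, 0.11, -0.1], [0.04, 0.86, 0.11, -0.1], [0.03, 0.86, 0.11, -0.1], [0.03, 0.86, 0.11, -0.1]]
[[0.02, 0.86, 0.11, -0.1]]
```

>>> servo_tool:
  steps:
    - [0.08, 0.04, -0.77, -0.1]
    - [0.08, 0.04, -0.77, -0.1]
    - [0.08, 0.04, -0.77, -0.1]
    - [0.08, 0.04, -0.77, -0.1]
    - [0.08, 0.04, -0.77, -0.1]

```text
time: 32.23
ee_pos: [0.4746, 0.0998, 0.1992]
eef_rot: [3.062, -0.44, 2.474]
contact_force: [0.1, 0.2, -3.2]
width: 0.407
finger_force: 60.7
```

>>> servo_tool:
  steps:
    - [0.31, 0.55, -0.59, -0.1]
    - [0.3, 0.55, -0.59, -0.1]
    - [0.07, 0.86, 0.11, -0.1]
    - [0.06, 0.86, 0.11, -0.1]
    - [0.06, 0.86, 0.11, -0.1]

```text
time: 32.65
ee_pos: [0.525, 0.1757, 0.2338]
eef_rot: [3.045, -0.436, 2.512]
contact_force: [0.5, -0.2, -3.4]
width: 0.411
finger_force: 60.7
```

>>> servo_tool:
  steps:
    - [0.05, 0.86, 0.11, -0.1]
    - [0.04, 0.86, 0.11, -0.1]
    - [0.04, 0.86, 0.11, -0.1]
    - [0.03, 0.86, 0.11, -0.1]
    - [0.03, 0.86, 0.11, -0.1]

```text
time: 33.07
ee_pos: [0.5826, 0.2676, 0.2326]
eef_rot: [3.03, -0.434, 2.551]
contact_force: [0.6, -0.1, -2.8]
width: 0.415
finger_force: 60.7
```

>>> servo_tool:
  steps:
    - [0.02, 0.86, 0.11, -0.1]
    - [0, 0, 0, 0]
    - [0, 0, 0, 0]

```text
time: 33.32
ee_pos: [0.5938, 0.2857, 0.2321]
eef_rot: [3.027, -0.433, 2.559]
contact_force: [-0.5, -0.5, -3.1]
width: 0.408
finger_force: 60.7
```

```bash
python3 st.py; python3 - <<'E'
from workcell import cams
from h import *
from plan import plan
plan()
ims={}
for n in ("top","scene"):
    c=cams.camera(n); setcam(n,c); ims[n]=c["img"]
np.savez("held.npz",**ims)
from workcell import monitor
p=monitor.get_obs()["ee_pos"]; org=p-[-.001,.0056,.0878]
u=np.array([np.cos(np.radians(54)),np.sin(np.radians(54)),0]); f=np.array([.809,-.588,0]); 
lab={}
for n in ims:
    h,s,v=cv2.split(cv2.cvtColor(ims[n],cv2.COLOR_BGR2HSV)); m=((h>104)&(h<122)&(s>150)&(v>60)).astype(np.uint8)
    c0=proj(n,org+[0,0,.08]).astype(int); x,y=max(c0[0]-70,0),max(c0[1]-70,0)
    c,a,mm=cen(m,(x,y,140,140)); ct=max(cv2.findContours(mm.astype(np.uint8),0,2)[0],key=len)+[x,y]
    print(n,"centroid",c,a,"poly",cv2.approxPolyDP(ct,2.5,True)[:,0].tolist())
    print("  expected eaves(+-f,+-u)",[proj(n,org+[0,0,.05]+i*.0285*f+j*.06*u).tolist() for i in(1,-1) for j in(1,-1)],"blocktop",proj(n,org+[0,0,.114]))
E
```

```text
j [ 0.253  0.57   1.457  0.407  1.347 -0.849] pos [0.5938 0.2857 0.2321] tilt 25.6 finger az 131.3 lean toward rack back 24.9 along rail -5.5 close az 53.9 dip 6.0
t 33.3 pos [0.5938 0.2857 0.2321] rot [173.4 -24.8 146.6] w 0.408 F [-0.5 -0.5 -3.1] ff 60.7
top centroid [168.44776119 211.58208955] 67 poly [[166, 205], [166, 218], [173, 212]]
  expected eaves(+-f,+-u) [[119.5, 173.9], [174.4, 214.1], [97.1, 200.3], [152.2, 241.5]] blocktop [117.8 195.7]
scene centroid [465.09777778 231.4037037 ] 1350 poly [[433, 228], [483, 254], [496, 238], [475, 227], [475, 217], [467, 207], [463, 208], [459, 220], [444, 215]]
  expected eaves(+-f,+-u) [[483.2, 254.4], [431.3, 226.5], [495.3, 237.9], [444.4, 211.7]] blocktop [471.1 211. ]
```

The camera check matches the expected held pose to within about 3 px (eave corners (483,254), (496,238), (433,228)). Moving back over the rail.

```bash
python3 -c "
from rows import rows
rows([(.5432,.3225,.222),(.5432,.3225,.182)]);rows([(.5432,.3225,.222),(.5432,.3225,.182),(.5338,.3293,.182),(.5338,.3293,.145)])"
```

```text
[[0.7, 0.0, 0.48, 0.0], [0.7, 0.0, 0.48, 0.0], [0.7, 0.0, 0.48, 0.0], [-0.34, -0.08, 0.72, 0.0], [-0.34, -0.08, 0.72, 0.0]]
[[0.7, 0.0, 0.48, 0.0], [0.7, 0.0, 0.48, 0.0], [0.7, 0.0, 0.48, 0.0], [-0.34, -0.08, 0.72, 0.0], [-0.34, -0.08, 0.72, 0.0]]
[[0.42, 0.0, 0.2, 0.0], [-0.31, -0.08, 0.67, 0.0], [-0.31, -0.08, 0.67, 0.0]]
```

>>> servo_tool:
  steps:
    - [0.5, 0, 0.34, 0]
    - [0.5, 0, 0.34, 0]
    - [0.5, 0, 0.34, 0]
    - [0.6, 0, 0.42, 0]
    - [0, 0, 0, 0]

```text
time: 33.83
ee_pos: [0.5397, 0.3247, 0.2214]
eef_rot: [3.029, -0.436, 2.559]
contact_force: [-0.0, 0.0, -2.9]
width: 0.409
finger_force: 60.8
```

```bash
python3 st.py; python3 plan.py "(.5432,.3225,.222)" "(.5432,.3225,.182)"
```

```text
j [ 0.33   0.526  1.561  0.433  1.267 -0.81 ] pos [0.5397 0.3247 0.2214] tilt 25.7 finger az 131.6 lean toward rack back 25.1 along rail -5.3 close az 53.9 dip 5.9
t 33.8 pos [0.5397 0.3247 0.2214] rot [173.5 -25.  146.6] w 0.409 F [-0.   0.  -2.9] ff 60.8
-> (0.5432, 0.3225, 0.222) units [-0.14  0.01 -0.09]
-> (0.5432, 0.3225, 0.182) units [-0.68 -0.16  1.44]
```

>>> servo_tool:
  steps:
    - [-0.3, -0.08, 0.6, 0]
    - [-0.3, -0.08, 0.6, 0]
    - [-0.1, -0.02, 0.22, 0]
    - [0, 0, 0, 0]

```text
time: 34.17
ee_pos: [0.5429, 0.3221, 0.1805]
eef_rot: [3.029, -0.435, 2.557]
contact_force: [-0.6, -0.1, -2.6]
width: 0.407
finger_force: 60.8
```

```bash
python3 st.py; python3 plan.py "(.535,.3285,.182)" "(.535,.3285,.146)"
```

```text
j [ 0.325  0.577  1.58   0.442  1.205 -0.843] pos [0.5429 0.3221 0.1805] tilt 25.7 finger az 131.6 lean toward rack back 25.0 along rail -5.4 close az 53.8 dip 5.8
t 34.2 pos [0.5429 0.3221 0.1805] rot [173.6 -24.9 146.5] w 0.407 F [-0.6 -0.1 -2.6] ff 60.8
-> (0.535, 0.3285, 0.182) units [0.39 0.03 0.12]
-> (0.535, 0.3285, 0.146) units [-0.61 -0.15  1.3 ]
```

>>> servo_tool:
  steps:
    - [0.36, 0.03, 0.17, 0]
    - [-0.25, -0.07, 0.55, 0]
    - [-0.25, -0.07, 0.55, 0]
    - [0, 0, 0, 0]

```text
time: 34.5
ee_pos: [0.5346, 0.328, 0.1485]
eef_rot: [3.031, -0.435, 2.557]
contact_force: [-1.1, -0.1, -3.6]
width: 0.41
finger_force: 60.8
```

```bash
python3 st.py; python3 plan.py "(.535,.3285,.141)"
```

```text
j [ 0.337  0.61   1.608  0.455  1.146 -0.861] pos [0.5346 0.328  0.1485] tilt 25.7 finger az 131.7 lean toward rack back 25.0 along rail -5.3 close az 53.8 dip 5.8
t 34.5 pos [0.5346 0.328  0.1485] rot [173.6 -24.9 146.5] w 0.41 F [-1.1 -0.1 -3.6] ff 60.8
-> (0.535, 0.3285, 0.141) units [-0.13 -0.01  0.27]
```

Lower the rest of the way gently until it touches.

>>> servo_tool:
  steps:
    - [-0.06, -0.01, 0.13, 0]
    - [-0.06, -0.01, 0.13, 0]
    - [-0.03, 0, 0.08, 0]
    - [0, 0, 0, 0]

```text
time: 34.83
ee_pos: [0.5354, 0.3301, 0.1446]
eef_rot: [3.027, -0.438, 2.557]
contact_force: [-7.0, 0.9, 12.1]
width: 0.407
finger_force: 66.0
```

Contact at 12 N, so I'll release slowly and let the roof centre itself, then back out along the tool axis.

>>> servo_tool:
  steps:
    - [0, 0, 0, 0]
    - [0, 0, 0, 0]
    - [0, 0, 0, 0]
    - [0, 0, 0, 0]
    - [0, 0, 0, 0]
  hand: 0.4

```text
time: 35.25
ee_pos: [0.537, 0.3291, 0.1425]
eef_rot: [3.026, -0.432, 2.558]
contact_force: [0.7, 0.8, 0.1]
width: 0.697
finger_force: 0.0
```

>>> servo_tool:
  steps:
    - [0, 0, -0.5, 0]
    - [0, 0, -1, 0]
    - [0, 0, -1, 0]
    - [0, 0, -1, 0]
    - [0, 0, -1, 0]

```text
time: 35.67
ee_pos: [0.5693, 0.2918, 0.2458]
eef_rot: [3.026, -0.432, 2.558]
contact_force: [1.1, 0.1, 0.2]
width: 0.701
finger_force: 0.0
```

>>> servo_tool:
  steps:
    - [-1, 0, 0, 0]
    - [-1, 0, 0, 0]
    - [-1, 0, 0, 0]
    - [-1, 0, 0, 0]
    - [-1, 0, 0, 0]

```text
time: 36.08
ee_pos: [0.6647, 0.2289, 0.192]
eef_rot: [3.026, -0.432, 2.558]
contact_force: [0.3, 0.7, 0.1]
width: 0.697
finger_force: 0.0
```

>>> servo_tool:
  steps:
    - [-1, 0, -0.5, 0]
    - [-1, 0, -0.5, 0]
    - [-1, 0, 0, 0]
    - [0, 0, 0, 0]
    - [0, 0, 0, 0]

```text
time: 36.5
ee_pos: [0.7278, 0.183, 0.182]
eef_rot: [3.027, -0.434, 2.556]
contact_force: [-0.1, 0.5, -0.1]
width: 0.698
finger_force: 0.0
```

```bash
cat > chk.py <<'E'
from workcell import cams
from h import *
from plan import plan
plan()
u=np.array([.588,.809,0]); f=np.array([.809,-.588,0])
ims={}
for n in ("top","scene"):
    c=cams.camera(n); setcam(n,c); ims[n]=c["img"]
for n in ims:
    h,s,v=cv2.split(cv2.cvtColor(ims[n],cv2.COLOR_BGR2HSV)); m=((h>104)&(h<122)&(s>150)&(v>60)).astype(np.uint8)
    org=np.array([.539,.33,.051]); c0=proj(n,org+[0,0,.08]).astype(int); x,y=max(c0[0]-60,0),max(c0[1]-60,0)
    c,a,mm=cen(m,(x,y,120,120)); ct=max(cv2.findContours(mm.astype(np.uint8),0,2)[0],key=len)+[x,y]
    print(n,"centroid",c,a,"poly",cv2.approxPolyDP(ct,2.,True)[:,0].tolist())
    for dy in (0,): print("  expected eaves(+-f,+-u)",[proj(n,org+[0,0,.05]+i*.0285*f+j*.06*u).tolist() for i in(1,-1) for j in(1,-1)],"blocktop",proj(n,org+[0,0,.114]))
h,s,v=cv2.split(cv2.cvtColor(ims["scene"],cv2.COLOR_BGR2HSV))
k=cen(((h<14)|(h>172))&(s>110)&(v<120),(170,205,40,40)); print("lid knob",k[:2],"expect",proj("scene",[.468,-.382,.037]))
E
python3 chk.py
```

```text
t 36.5 pos [0.7278 0.183  0.182 ] rot [173.4 -24.8 146.4] w 0.698 F [-0.1  0.5 -0.1] ff 0.0Traceback (most recent call last):
  File "chk.py", line 12, in <module>
    c,a,mm=cen(m,(x,y,120,120)); ct=max(cv2.findContours(mm.astype(np.uint8),0,2)[0],key=len)+[x,y]
           ~~~^^^^^^^^^^^^^^^^^
  File "h.py", line 14, in cen
    k=1+st[1:,4].argmax(); return c[k]+[x,y],st[k,4],(l==k)
        ~~~~~~~~~~~~~~~^^
ValueError: attempt to get argmax of an empty sequence
```

```bash
python3 chk.py 2>&1 | tail -1; python3 -c "
from rows import rows
rows([(.72,.15,.33),(.55,-.1,.36)])"
```

```text
ValueError: attempt to get argmax of an empty sequence
[[0.28, -0.1, -0.81, 0.0], [0.28, -0.1, -0.81, 0.0], [0.28, -0.1, -0.81, 0.0], [0.28, -0.1, -0.81, 0.0], [0.28, -0.1, -0.81, 0.0]]
[[0.28, -0.1, -0.81, 0.0], [0.28, -0.1, -0.81, 0.0], [0.05, -0.91, -0.18, 0.0], [0.05, -0.91, -0.18, 0.0], [0.05, -0.91, -0.18, 0.0]]
[[0.05, -0.91, -0.18, 0.0], [0.05, -0.91, -0.18, 0.0], [0.05, -0.91, -0.18, 0.0], [0.05, -0.91, -0.18, 0.0], [0.05, -0.91, -0.18, 0.0]]
[[0.05, -0.91, -0.18, 0.0], [0.05, -0.91, -0.18, 0.0], [0.05, -0.91, -0.18, 0.0], [0.05, -0.91, -0.18, 0.0], [0.05, -0.91, -0.18, 0.0]]
```

>>> servo_tool:
  steps:
    - [0.28, -0.1, -0.81, 0]
    - [0.28, -0.1, -0.81, 0]
    - [0.28, -0.1, -0.81, 0]
    - [0.28, -0.1, -0.81, 0]
    - [0.28, -0.1, -0.81, 0]

```text
time: 37.12
ee_pos: [0.7215, 0.1596, 0.2891]
eef_rot: [3.026, -0.433, 2.559]
contact_force: [0.5, -0.1, -0.3]
width: 0.701
finger_force: 0.0
```

>>> servo_tool:
  steps:
    - [0.28, -0.1, -0.81, 0]
    - [0.28, -0.1, -0.81, 0]
    - [0.05, -0.91, -0.18, 0]
    - [0.05, -0.91, -0.18, 0]
    - [0.05, -0.91, -0.18, 0]

```text
time: 37.53
ee_pos: [0.68, 0.0918, 0.3371]
eef_rot: [3.025, -0.432, 2.56]
contact_force: [1.3, 0.6, 0.1]
width: 0.702
finger_force: 0.0
```

>>> servo_tool:
  steps:
    - [0.05, -0.91, -0.18, 0]
    - [0.05, -0.91, -0.18, 0]
    - [0.05, -0.91, -0.18, 0]
    - [0.05, -0.91, -0.18, 0]
    - [0.05, -0.91, -0.18, 0]

```text
time: 37.95
ee_pos: [0.6146, -0.004, 0.3477]
eef_rot: [3.026, -0.432, 2.559]
contact_force: [0.6, -0.7, 0.2]
width: 0.7
finger_force: 0.0
```

>>> servo_tool:
  steps:
    - [0.05, -0.91, -0.18, 0]
    - [0.05, -0.91, -0.18, 0]
    - [0.05, -0.91, -0.18, 0]
    - [0.05, -0.91, -0.18, 0]
    - [0, 0, 0, 0]

```text
time: 38.37
ee_pos: [0.5618, -0.0825, 0.3569]
eef_rot: [3.027, -0.432, 2.556]
contact_force: [1.2, -0.2, -0.4]
width: 0.702
finger_force: 0.0
```

```bash
sed -i 's/x,y,120,120/x,y,130,130/; s/s>150)&(v>60/s>130)\&(v>30/' chk.py; python3 chk.py
```

```text
t 38.4 pos [ 0.5618 -0.0825  0.3569] rot [173.4 -24.7 146.5] w 0.702 F [ 1.2 -0.2 -0.4] ff 0.0
top centroid [125.66308392 248.9247623 ] 2419 poly [[101, 225], [94, 234], [92, 246], [142, 283], [147, 268], [164, 255], [115, 218]]
  expected eaves(+-f,+-u) [[112.7, 219.3], [161.9, 256.2], [92.4, 243.5], [141.8, 281.3]] blocktop [110.4 243.3]
scene centroid [471.12669683 239.4841629 ] 1105 poly [[442, 236], [488, 261], [497, 247], [480, 235], [484, 226], [472, 221], [468, 229], [453, 223]]
  expected eaves(+-f,+-u) [[489.5, 262.1], [442.6, 236.7], [500.2, 247.1], [454.1, 223.0]] blocktop [478.8 223.4]
lid knob (array([185.14754098, 225.08196721]), np.int32(61)) expect [185.2 224.6]
```

The screen sits astride the rail: eave corners match the seated pose to within about 3 px in both views. The lid knob is where expected and the filter stood in the crock. Handing in.

```bash
python3 -c "
from workcell import close_job
print(close_job())"
```

```text
the job is handed in; nothing more can be done
None
```

Job handed in at 38.4 s of 72 s, with no verdict returned: the lid is flat on the cork mat, the filter was seen upright in the crock after I let go of it, and the screen is astride the rail near its middle; I did not touch the mug or tip the crock.

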